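Show the drilled block's underside to the inspection camera

TASK

The four holes are drilled, so check the exit side: first swing the slackened blue clamp strap of the drilling jig aside until no part of it is over the wooden block, then lift the block out of the jig and hold it in the air over the small inspection camera, its underside centred 110 mm straight in front of the lens and facing the lens squarely, its long sides level. Finish while still holding it there, motionless; do not put it down. Do not bump the camera, and leave the finished blocks and everything else on the bench where they are.

Things in the scene. Friction and masses are not known exactly. Their poses are not given: they have to be found in the camera images.
- block: brown wooden block in the jig, 36 (x) x 100 (y) x 22 mm (z), four 8 mm through holes at x +-9, y +-36 mm. Origin: centre of its underside, 27 mm above the bench; z out of its top. Two 6 mm dowels, tops 41 mm above the bench, stand along its +x side at y +-40, a third at its +y end. Its middle 60 mm is free for fingers on both long sides, down to the jig plate. Axes within 3 degrees of the jig's
- jig: the drilling jig, fixed to the bench: aluminium plate 120 (x) x 250 (y) x 15 mm (z). Origin: centre of its underside. The block's place is centred at x = 0, y = +20 mm. The clamp's pivot stud stands at x = 0, y = -62 mm, with a black star knob up to 88 mm above the bench
- strap (a joint): swing of the clamp's blue strap (22 mm wide, 10 thick, underside 57 mm above the bench) about the pivot stud, rad. About 0 at the start (+-0.2): it runs along the jig's +y just above the block and stops it being lifted. Growing: counter-clockwise from above, to the jig's -x side. Clear of the block beyond 0.85; end stop 1.8. Already slack: 1 N at its knob turns it, and it stays where left
- strap_knob (a point): the black thumb knob on the strap's free end, 82 mm from the pivot: upright, round, 20 mm in diameter, spanning 71 to 95 mm above the bench; this point is the middle of its height on its axis. Pinch it or push it sideways to swing the strap
- camera: inspection camera and stand, fixed to the bench: dark round foot 92 mm across, pillar 112 mm tall on its +y side, white and black barrel 36 mm across that pivots 90 mm above the bench on the foot's axis and looks up, leaning 24 to 40 degrees from vertical towards the stand's -x side (roughly to the robot). Origin: centre of the foot's underside
- cam_lens (a point): centre of the lens glass at the upper end of the barrel, inside the ring of small white lamps, 55 mm from the pivot; z along the line of sight, out of the lens; y level
- cam_focus (a point): point in empty air 110 mm straight in front of the lens, where the picture is sharp: the centre of the block's underside belongs here. z along the line of sight, away from the lens (the block's z should point the same way); y level (the block's long y axis should lie along it, either way round)
- tray: grey finished-parts tray, 160 x 140 x 30 mm, holding the two finished blocks. Origin: centre of its underside. Leave alone
- done_a: a finished block in the tray, just like the block in the jig. Leave alone
- done_b: the other finished block in the tray. Leave alone
- calliper: steel and black calliper lying on the bench, 210 mm long. Leave alone
- brush: bench brush lying on the bench. Leave alone
- pencil: yellow pencil lying on the bench, 160 mm long. Leave alone
- square: try square lying on the bench, dark wooden stock, steel blade 140 mm. Leave alone
Not all that is in view belongs to the job. Leave any turquoise look-alike of the block alone.

How it is judged:
On the way, in this order (a step that is already met when the one before it is completed fails the run):
1. the strap is swung off the block while the block still lies in the jig (value of joint strap above 0.82 rad and distance of block from where it was at the start of the episode below 0.02 m), for 0.2 s.
2. the block is lifted out of the jig in the gripper (z of block in the frame of jig above 0.06 m and contact force between the fingers and block above 1 N), for 0.2 s.
At the end, for the whole second after the job is handed in: the block is held motionless in the fingers, touching nothing else, its underside's centre within 18 mm of the point 110 mm before the lens, facing the lens within 10 degrees, its long sides along the camera's level y within 10 degrees; the strap is still off the block's place (distance between block and cam_focus below 0.018 m and angle between the z axis of block and the z axis of cam_focus, either way round below 0.17 rad and angle between the y axis of block and the y axis of cam_focus, either way round below 0.17 rad and angle between block's own z axis and vertical below 1.2 rad and height (world z) of block above 0.15 m and linear speed of block below 0.02 m/s and angular speed of block below 0.15 rad/s and contact force between the fingers and block above 1 N and contact force between block and camera below 0.2 N and contact force between block and jig below 0.2 N and value of joint strap above 0.82 rad); the arm keeps its last pose, push and grip.
It fails at once if the camera is bumped (contact force between any of the arm, the fingers, block and camera above 1.5 N or distance of cam_focus from where it was at the start of the episode above 0.012 m).
It fails at once if a finished block or another thing on the bench is moved from its place (distance of any of done_a, done_b, calliper, brush, pencil, square from where it was at the start of the episode above 0.02 m).
It also fails if it takes over 54 s, if anything falls off the work surface, if the arm or the gripper's body presses on something with over 40 N, if the wrist force passes 120 N, or if a joint passes its speed limit or range.

ROBOT

A 6-joint arm with a two-finger parallel gripper is mounted at the origin on the work surface. World frame = base frame: x ahead of the robot, y to its left, z up, the work surface at z = 0. Lengths are in m, angles in rad, forces in N, time in s.
With the tool pointing down it reaches from about 0.15 to 0.775 m from the base axis. Payload 6.1 kg.
Tool frame: the origin (TCP) lies on the centre line of the jaws, within the pads' length; the fingertips stand 11 mm ahead of it and the grasp point (between the pads) lies 8 mm behind it; z points along the fingers, y is the direction in which the jaws open and shut (so a half turn about z gives the same grasp; the last joint's range is limited). The gripper opens to 85 mm and grips with 20 to 120 N. Pads are 22 mm wide; open, the fingers measure 114 mm over their backs; the gripper's body (76 mm by 85 mm) begins 54 mm behind the grasp point. The pads swing forward as they close: fully open they stand 13 mm farther back than shut.
Start: joints at [-1.268, 0.126, -0.04, 1.405, 0, 1.571], TCP at [0.157, -0.501, 0.204] pointing down, gripper open.
Joint ranges: [-2.72, 2.72], [-0.95, 1.95], [-1.27, 1.35], [-1.78, 2.02], [-1.46, 1.47], [-3.14, 3.14]. Speed limits (rad/s): [2.39, 2.39, 3.01, 3.14, 3.14, 3.14].

INTERFACE

Orientations are given as a rotation vector (axis times angle).
In Python, from station import monitor, camera, arm gives the robot as it stands. The module is installed in compiled form; this text tells all that it offers.
- The arm moves only by the tool jog_arm, never from a script. Its argument "increments" is a list of rows, each a list of 7 numbers: the shift along the tool's x, y, z in cm, then the turn, a rotation vector about the tool's x, y, z in degrees, then the opening, from 0 (shut) to 1 (fully open). A call has 1 to 5 rows; each row is the pose to reach, as a shift and turn from the pose commanded when the call began, along the tool's axes at that moment; what a row does not reach only later rows make up. A row lasts 1/10 s, in which the tool goes at most 50 mm and 8.59 degrees, less where a joint would pass 70% of its speed; a pose out of reach is approached as far as the arm can. A call with a gripper value outside its range is refused whole. The fingers move at their own pace and stop on an object; "squeeze" is the grip in N (left out, the last holds). Time passes only in rows, so rows that repeat a pose let the fingers close. It gives the time, the measured TCP pose, the force and the opening at its end, in the units of the state.
- monitor.get_obs(): the state, without advancing time (a new reading comes with each control period).
- camera(name): name is "scene" or "top" or "wrist"; returns a dict with "pixels" (384x512x3 uint8, red, green, blue), "fx", "fy", "cx", "cy" (pixels), "extrinsics" (4x4, takes a point from world to camera coordinates); the wrist camera has in their place "tool_from_camera" (4x4, takes a point from camera to tool coordinates, whose origin is the TCP and whose axes are the flange's). Camera axes: x right, y down, z forward; pixel columns grow to the right and rows downward; lengths in m; the calibration is good to about 2 mm. A picture is of the moment at which its call begins: read the wrist's pose just before it. There is no depth.
- arm.close_job(): hands the job in, once; it reports no verdict.
The state is a dict: "time": time; "joint_pos": joint angles; "joint_velocities": joint speeds; "joint_efforts": joint torques, N m; "position": TCP position; "ee_rot": TCP orientation; "wrist_force": force on the tool from outside, world axes, zero at the start; "wrist_torque": the same for the moment, N m; "opening": opening from 0.0 (shut) to 1.0 (fully open).
Only numpy, scipy, OpenCV 4.12 (cv2) and the standard library are available. Lean on these libraries where they do the work, as an engineer would, in place of code of your own. Each camera call takes 0.05 s, during which the arm holds its last target.

## Working session

There is one attempt and no reset: what is moved stays moved. The work goes in short steps, Python scripts to look and compute and a tool call to move; the robot and the scene stay as the last step left them, time stands still between calls to the robot, and variables do not carry over. Pictures are saved under pics/ and viewed, and the job is handed in when it is done.

Besides the shell and the picture viewer there is one more tool, called after "Emit:" as name([rows], argument=value, ...), one row to a line, values as JSON. jog_arm: Moves the arm, as the interface text tells. Its arguments: {"type":"object","properties":{"increments":{"type":"array"},"squeeze":{"type":"number"}},"required":["increments"]}

```bash
mkdir -p pics; cat > h.py <<'E'
import numpy as np, cv2, pickle
from station import monitor, camera, arm
from scipy.spatial.transform import Rotation as R
def snap(n,tag):
    o=monitor.get_obs(); c=camera(n); c['obs']=o
    pickle.dump(c,open(f'pics/{tag}.pkl','wb'))
    cv2.imwrite(f'pics/{tag}.png',c['pixels'][:,:,::-1]); return c
E
python3 - <<'E'
from h import *
print(monitor.get_obs())
for n in ['scene','top','wrist']:
    c=snap(n,n+'0'); print(n,c['fx'],c['fy'],c['cx'],c['cy']); print(c.get('extrinsics',c.get('tool_from_camera')))
E
```

```text
{'time': 0.0, 'joint_pos': array([-1.26801607e+00,  1.26417568e-01, -4.06333688e-02,  1.40542909e+00,
        1.20006792e-05,  1.57079323e+00]), 'joint_velocities': array([ 0.00073866,  0.00042585,  0.00105454,  0.00193571,  0.00099654,
       -0.00023636]), 'joint_efforts': array([-1.07787280e-03, -4.35921335e+01,  3.52920413e+01,  1.76381716e-02,
        6.69514202e-05,  6.75385806e-06]), 'position': array([ 0.15640385, -0.50066326,  0.20279722]), 'ee_rot': array([-3.10401238e+00, -4.73544972e-01,  3.80019629e-04]), 'wrist_force': array([ 0.20540038, -0.41333705,  0.02116631]), 'wrist_torque': array([-0.01883407, -0.00417438,  0.04164634]), 'opening': 0.9962814317833385}
scene 356.1223061795473 356.1223061795473 252.04776740454346 188.33990092573757
[[ 0.63024265  0.77637384 -0.00615387 -0.35692823]
 [ 0.6074237  -0.49799841 -0.61889743 -0.19600551]
 [-0.48356039  0.38631755 -0.7854477   1.35231816]
 [ 0.          0.          0.          1.        ]]
top 371.8750212411279 371.8750212411279 255.99316035048108 188.36568891407165
[[ 0.02665863 -0.99950465 -0.01672654  0.01727879]
 [-0.99203096 -0.02439068 -0.12361092  0.58522841]
 [ 0.12314172  0.01988855 -0.99218978  1.03803267]
 [ 0.          0.          0.          1.        ]]
wrist 289.30232922254993 289.30232922254993 253.45465486695346 195.67852010953806
[[-8.69839705e-04 -9.58826276e-01 -2.83991931e-01  7.23116315e-02]
 [ 9.99999121e-01 -1.11808217e-03  7.12018902e-04 -1.96894287e-03]
 [-1.00022875e-03 -2.83991062e-01  9.58826406e-01 -1.71412736e-01]
 [ 0.00000000e+00  0.00000000e+00  0.00000000e+00  1.00000000e+00]]
```

View pics/scene0.png

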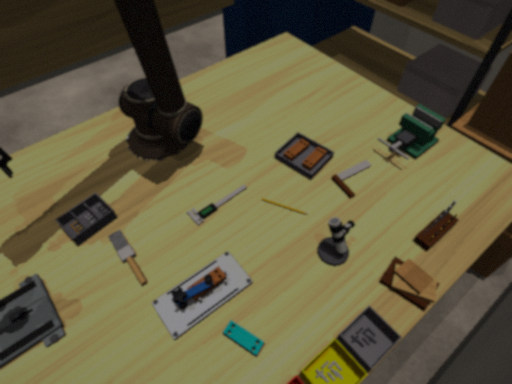

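View pics/top0.png

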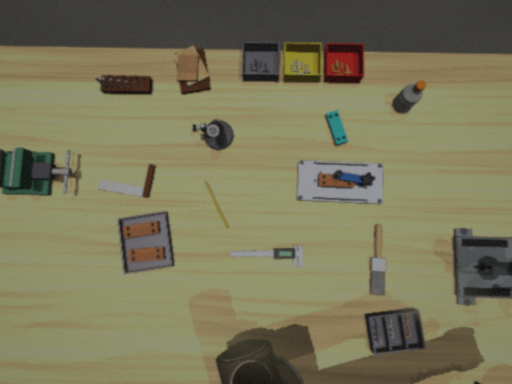

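View pics/wrist0.png

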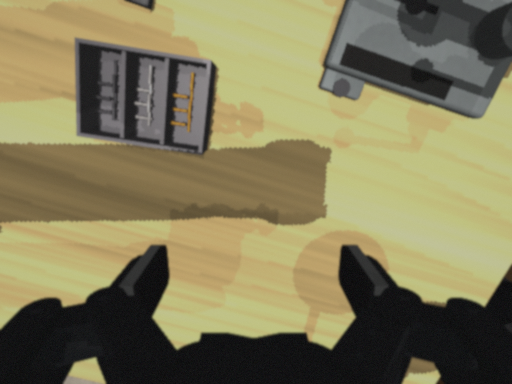

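The top view shows the jig at about (340,182) with its strap pointing left along +y, and the camera stand at (217,134). I'll zoom in on both.

```bash
python3 - <<'E'
import cv2,numpy as np
t=cv2.imread('pics/top0.png');s=cv2.imread('pics/scene0.png')
g=lambda i:np.clip(255*(i/255.)**0.6,0,255).astype(np.uint8)
a=cv2.resize(g(t[145:220,285:395]),None,fx=7,fy=7,interpolation=cv2.INTER_CUBIC)
cv2.imwrite('pics/ztj.png',a)
a=cv2.resize(g(t[100:170,170:255]),None,fx=8,fy=8,interpolation=cv2.INTER_CUBIC);cv2.imwrite('pics/ztc.png',a)
a=cv2.resize(g(s[200:280,295:375]),None,fx=7,fy=7,interpolation=cv2.INTER_CUBIC);cv2.imwrite('pics/zsc.png',a)
a=cv2.resize(g(s[245:340,145:265]),None,fx=6,fy=6,interpolation=cv2.INTER_CUBIC);cv2.imwrite('pics/zsj.png',a)
E
```

```text
(no output)
```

View pics/ztj.png

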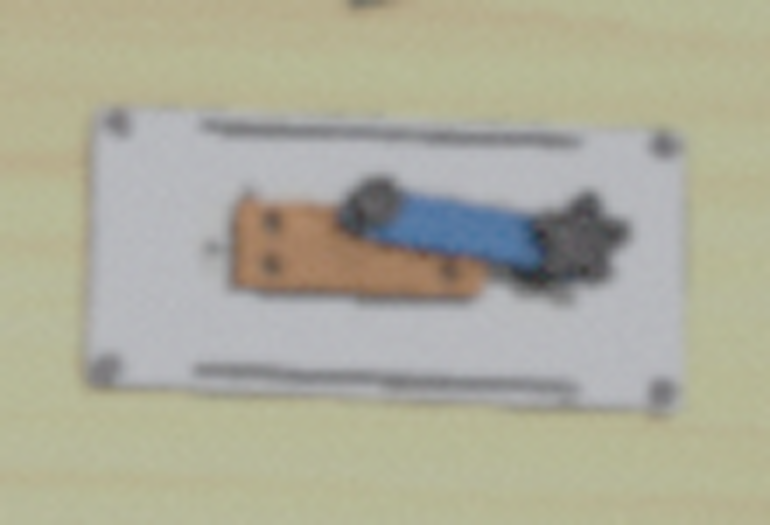

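View pics/ztc.png

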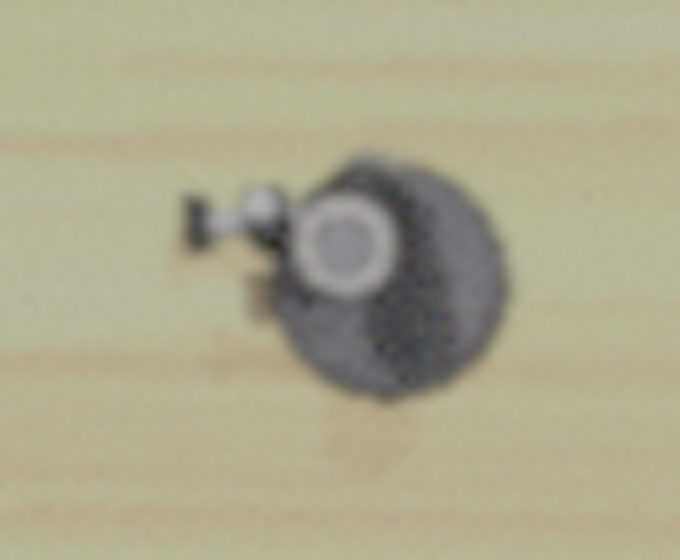

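View pics/zsc.png

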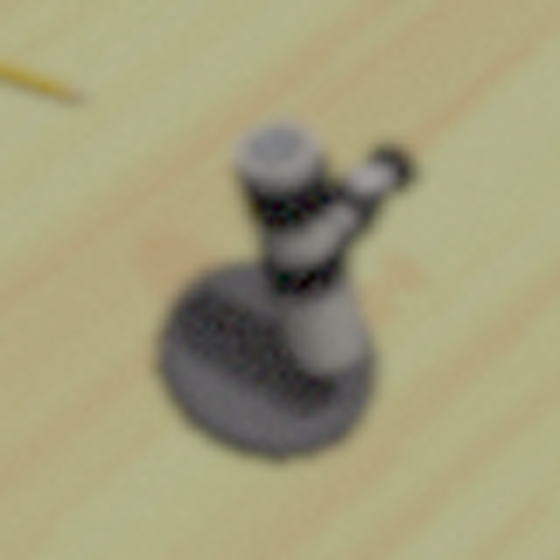

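View pics/zsj.png

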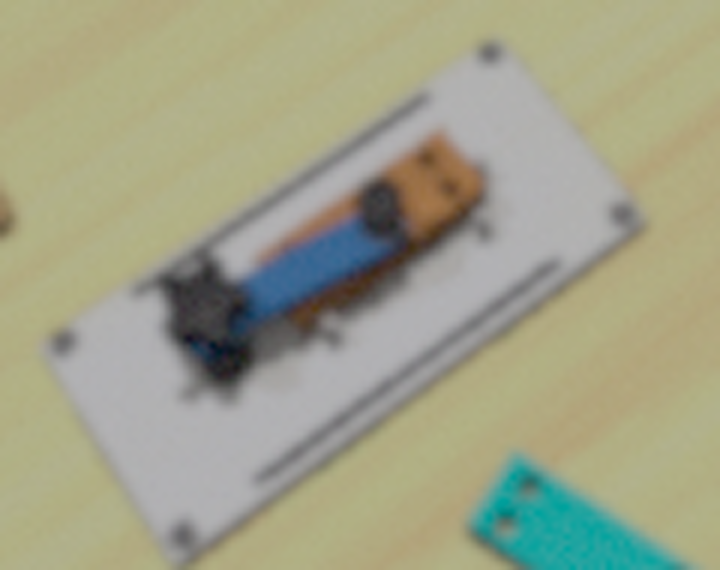

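```bash
cat >> h.py <<'E'
def ray(c,u,v):
    if 'extrinsics' in c: T=np.linalg.inv(c['extrinsics'])
    else:
        W=np.eye(4);W[:3,:3]=R.from_rotvec(c['obs']['ee_rot']).as_matrix();W[:3,3]=c['obs']['position'];T=W@c['tool_from_camera']
    d=T[:3,:3]@np.array([(u-c['cx'])/c['fx'],(v-c['cy'])/c['fy'],1.]); return T[:3,3],d/np.linalg.norm(d)
def atz(c,u,v,z):
    o,d=ray(c,u,v); return o+d*(z-o[2])/d[2]
def tri(rs):
    A=0;b=0
    for o,d in rs:
        P=np.eye(3)-np.outer(d,d);A=A+P;b=b+P@o
    p=np.linalg.solve(A,b); return p,[np.linalg.norm((np.eye(3)-np.outer(d,d))@(p-o))*1e3 for o,d in rs]
def proj(c,p):
    if 'extrinsics' in c: E=c['extrinsics']
    else:
        W=np.eye(4);W[:3,:3]=R.from_rotvec(c['obs']['ee_rot']).as_matrix();W[:3,3]=c['obs']['position'];E=np.linalg.inv(W@c['tool_from_camera'])
    q=E[:3,:3]@p+E[:3,3]; return np.array([c['fx']*q[0]/q[2]+c['cx'],c['fy']*q[1]/q[2]+c['cy']])
def load(t): return pickle.load(open(f'pics/{t}.pkl','rb'))
E
python3 - <<'E'
from h import *
np.set_printoptions(precision=4,suppress=True)
t=load('top0');s=load('scene0')
zt=lambda x,y,x0,y0,f:(x0+(x+.5)/f-.5,y0+(y+.5)/f-.5)
J=lambda x,y:zt(x,y,285,145,7); SJ=lambda x,y:zt(x,y,145,245,6)
C=lambda x,y:zt(x,y,170,100,8); SC=lambda x,y:zt(x,y,295,200,7)
P=np.array([atz(t,*J(*q),.015) for q in [(93,108),(685,130),(680,408),(87,387)]])
print('plate top',P,P.mean(0)); print(np.linalg.norm(P-np.roll(P,-1,0),axis=1))
P2=np.array([atz(s,*SJ(*q),.015) for q in [(492,42),(645,225),(180,562),(50,345)]])
print('plate scene',P2,P2.mean(0)); print(np.linalg.norm(P2-np.roll(P2,-1,0),axis=1))
for n,a,b in [('knob',J(375,200),SJ(382,205)),('star',J(583,240),SJ(205,300))]:
    print(n,tri([ray(t,*a),ray(s,*b)]))
print('foot',atz(t,*C(390,278),.005),atz(s,*SC(268,358),.005))
print('lens',tri([ray(t,*C(345,245)),ray(s,*SC(278,148))]))
print('pillar/knob',tri([ray(t,*C(262,205)),ray(s,*SC(370,180))]),tri([ray(t,*C(195,222)),ray(s,*SC(395,165))]))
E
```

```text
plate top [[ 0.6752 -0.0894  0.015 ]
 [ 0.6715 -0.3389  0.015 ]
 [ 0.5537 -0.3351  0.015 ]
 [ 0.5563 -0.0884  0.015 ]] [ 0.6142 -0.2129  0.015 ]
[0.2496 0.1179 0.2467 0.1189]
plate scene [[ 0.5637 -0.0928  0.015 ]
 [ 0.6828 -0.0943  0.015 ]
 [ 0.6752 -0.336   0.015 ]
 [ 0.5603 -0.3324  0.015 ]] [ 0.6205 -0.2139  0.015 ]
[0.1191 0.2419 0.115  0.2397]
knob (array([ 0.6274, -0.1942,  0.0822]), [np.float64(0.911974508858036), np.float64(0.9119745088578259)])
star (array([ 0.6141, -0.2755,  0.0805]), [np.float64(1.8916353836114512), np.float64(1.8916353836113589)])
foot [0.7509 0.1516 0.005 ] [0.7537 0.1527 0.005 ]
lens (array([0.7276, 0.1517, 0.1349]), [np.float64(1.4962820171590614), np.float64(1.4962820171590847)])
pillar/knob (array([0.7502, 0.1861, 0.1051]), [np.float64(2.387210149607077), np.float64(2.3872101496070983)]) (array([0.7476, 0.2112, 0.0884]), [np.float64(0.9800107864814298), np.float64(0.9800107864813953)])
```

```bash
cat >> h.py <<'E'
def down(xdir,tilt=0):
    "tool z down, tool x along world yaw angle xdir"
    x=np.array([np.cos(xdir),np.sin(xdir),0]);z=np.array([0,0,-1.]);return np.column_stack([x,np.cross(z,x),z])
def plan(pos,Rd,rows=None,p0=None,R0=None):
    o=monitor.get_obs()
    p0=o['position'] if p0 is None else p0; R0=R.from_rotvec(o['ee_rot']).as_matrix() if R0 is None else R0
    d=R0.T@(np.array(pos)-p0)*100; rv=R.from_matrix(R0.T@Rd).as_rotvec(degrees=True)
    n=int(max(np.ceil(np.linalg.norm(d)/5),np.ceil(np.linalg.norm(rv)/8.5),1))
    print('shift cm',d.round(2),'turn deg',rv.round(2),'rows',n,'now',o['position'].round(4),'q',o['joint_pos'].round(2))
    if rows: 
        for k in range(1,rows+1): print((np.r_[d,rv]*k/rows).round(2).tolist())
E
python3 - <<'E'
from h import *
o=monitor.get_obs(); print(R.from_rotvec(o['ee_rot']).as_matrix().round(3))
plan([.66,.15,.27],down(np.pi))
E
```

```text
[[ 0.955  0.298 -0.   ]
 [ 0.298 -0.955  0.001]
 [ 0.    -0.001 -1.   ]]
shift cm [ 67.47 -47.11  -6.64] turn deg [-2.0000e-02 -1.1000e-01 -1.6265e+02] rows 20 now [ 0.1564 -0.5008  0.203 ] q [-1.27  0.13 -0.04  1.41  0.    1.57]
```

```bash
python3 - <<'E'
from h import *
plan([.62,-.23,.27],down(np.pi/2),12)
E
```

```text
shift cm [ 52.32 -12.03  -6.69] turn deg [-6.000e-02 -5.000e-02 -7.265e+01] rows 11 now [ 0.1564 -0.5008  0.203 ] q [-1.27  0.13 -0.04  1.41  0.    1.57]
[4.36, -1.0, -0.56, -0.01, -0.0, -6.05]
[8.72, -2.01, -1.11, -0.01, -0.01, -12.11]
[13.08, -3.01, -1.67, -0.02, -0.01, -18.16]
[17.44, -4.01, -2.23, -0.02, -0.02, -24.22]
[21.8, -5.01, -2.79, -0.03, -0.02, -30.27]
[26.16, -6.02, -3.34, -0.03, -0.02, -36.33]
[30.52, -7.02, -3.9, -0.04, -0.03, -42.38]
[34.88, -8.02, -4.46, -0.04, -0.03, -48.43]
[39.24, -9.02, -5.02, -0.05, -0.04, -54.49]
[43.6, -10.03, -5.57, -0.05, -0.04, -60.54]
[47.96, -11.03, -6.13, -0.06, -0.04, -66.6]
[52.32, -12.03, -6.69, -0.06, -0.05, -72.65]
```

Emit:
jog_arm([
  [4.4,-1,-1.4,0,0,-6,1],
  [8.7,-2,-2.8,0,0,-12,1],
  [13.1,-3,-4,0,0,-18,1],
  [17.4,-4,-5,0,0,-24,1],
  [21.8,-5,-6.6,0,0,-30,1],
])

```text
time: 0.65
position: [0.3507, -0.387, 0.2693]
ee_rot: [-2.874, -1.267, 0.001]
wrist_force: [0.1, -1.1, -0.9]
opening: 0.996
```

```bash
python3 - <<'E'
from h import *
plan([.62,-.23,.27],down(np.pi/2))
E
```

```text
shift cm [29.76  9.29 -0.08] turn deg [-7.000e-02 -3.000e-02 -4.243e+01] rows 7 now [ 0.3507 -0.387   0.2693] q [-0.83  0.13  0.11  1.55 -0.    1.48]
```

Emit:
jog_arm([
  [4.9,1.3,0,0,0,-8,1],
  [9.8,2.6,0,0,0,-16,1],
  [14.5,4,0,0,0,-24,1],
  [19.4,5.5,0,0,0,-32,1],
  [24,7,0,0,0,-40,1],
])

```text
time: 1.15
position: [0.5652, -0.2578, 0.2694]
ee_rot: [-2.266, -2.176, 0.0]
wrist_force: [-0.6, -0.7, 0.4]
opening: 1.002
```

```bash
python3 - <<'E'
from h import *
plan([.62,-.23,.27],down(np.pi/2))
E
```

```text
shift cm [ 3.    5.36 -0.06] turn deg [-0.01  0.   -2.3 ] rows 2 now [ 0.5652 -0.2578  0.2694] q [-0.43  0.33  0.37  1.6  -0.    1.18]
```

Emit:
jog_arm([
  [1.5,2.7,0,0,0,-1.2,1],
  [3,5.4,0,0,0,-2.3,1],
  [3,5.4,0,0,0,-2.3,1],
])

```text
time: 1.45
position: [0.6218, -0.2296, 0.2672]
ee_rot: [-2.222, -2.217, 0.001]
wrist_force: [-0.0, -0.9, 0.2]
opening: 0.999
```

```bash
python3 - <<'E'
from h import *
c=snap('wrist','w1'); print(c['obs']['position'],c['obs']['ee_rot'])
i=c['pixels'][:,:,::-1]
cv2.imwrite('pics/w1b.png',np.clip(255*(cv2.resize(i,None,fx=1.55,fy=1.55,interpolation=cv2.INTER_CUBIC)/255.)**.6,0,255).astype(np.uint8))
E
```

```text
[ 0.62176866 -0.2295739   0.26716099] [-2.22199208e+00 -2.21731888e+00  6.34379545e-04]
```

View pics/w1b.png

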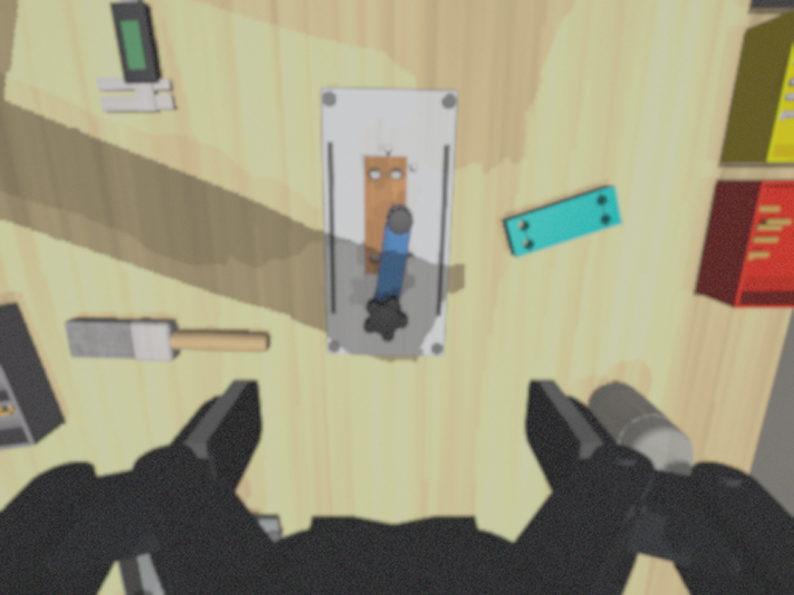

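```bash
python3 - <<'E'
from h import *
np.set_printoptions(precision=4,suppress=True)
c=load('w1'); f=1.55; u=lambda x,y:((x+.5)/f-.5,(y+.5)/f-.5)
P=np.array([atz(c,*u(*q),.015) for q in [(322,88),(458,90),(443,356),(327,353)]])
print(P,P.mean(0),np.linalg.norm(P-np.roll(P,-1,0),axis=1))
for n,q,z in [('knob',(400,216),.095),('star',(386,317),.086),('bTL',(364,156),.049),('bTR',(407,156),.049),('bBL',(366,273),.049),('dow',(413,167),.041),('dowEnd',(388,149),.041)]: print(n,atz(c,*u(*q),z))
t=load('top0');s=load('scene0')
zt=lambda x,y,x0,y0,f:(x0+(x+.5)/f-.5,y0+(y+.5)/f-.5)
J=lambda x,y:zt(x,y,285,145,7)
for q in [(235,200),(232,288),(480,297)]: print('top block',atz(t,*J(*q),.049))
print('knob',atz(t,*J(375,200),.095))
E
```

```text
[[ 0.56   -0.0869  0.015 ]
 [ 0.6774 -0.0889  0.015 ]
 [ 0.6715 -0.337   0.015 ]
 [ 0.5532 -0.3334  0.015 ]] [ 0.6155 -0.2115  0.015 ] [0.1174 0.2482 0.1183 0.2466]
knob [ 0.6263 -0.1883  0.095 ]
star [ 0.615  -0.2716  0.086 ]
bTL [ 0.5971 -0.1438  0.049 ]
bTR [ 0.6327 -0.1439  0.049 ]
bBL [ 0.5968 -0.2426  0.049 ]
dow [ 0.638  -0.1525  0.041 ]
dowEnd [ 0.6169 -0.138   0.041 ]
top block [ 0.6313 -0.1447  0.049 ]
top block [ 0.595  -0.1437  0.049 ]
top block [ 0.5937 -0.2441  0.049 ]
knob [ 0.6248 -0.1924  0.095 ]
```

```bash
python3 - <<'E'
from h import *
plan([.626,-.191,.13],down(np.radians(82)))
plan([.626,-.191,.083],down(np.radians(82)))
E
```

```text
shift cm [ 3.96  0.59 13.78] turn deg [-0.13 -0.04  7.79] rows 3 now [ 0.6203 -0.2307  0.2678] q [-0.36  0.42  0.49  1.64 -0.    1.22]
shift cm [ 3.95  0.6  18.48] turn deg [-0.13 -0.04  7.79] rows 4 now [ 0.6203 -0.2307  0.2678] q [-0.36  0.42  0.49  1.64 -0.    1.22]
```

Emit:
jog_arm([
  [2,0.3,4.6,0,0,4,0.5],
  [4,0.6,9,0,0,7.8,0.5],
  [4,0.6,13.8,0,0,7.8,0.5],
  [4,0.6,13.8,0,0,7.8,0.5],
  [4,0.6,13.8,0,0,7.8,0.5],
])

```text
time: 2.0
position: [0.6242, -0.1925, 0.1324]
ee_rot: [-2.374, -2.056, 0.001]
wrist_force: [-0.2, 0.1, 1.1]
opening: 0.503
```

```bash
python3 - <<'E'
from h import *
plan([.626,-.191,.083],down(np.radians(82)))
c=snap('wrist','w2'); print(c['obs']['opening'])
i=c['pixels'][:,:,::-1]
cv2.imwrite('pics/w2b.png',np.clip(255*(cv2.resize(i,None,fx=1.55,fy=1.55,interpolation=cv2.INTER_CUBIC)/255.)**.6,0,255).astype(np.uint8))
E
```

```text
shift cm [0.18 0.16 4.94] turn deg [-0.08  0.   -0.21] rows 1 now [ 0.6242 -0.1925  0.1324] q [-0.3   0.38  0.13  1.32 -0.    1.42]
0.5034203455360947
```

View pics/w2b.png

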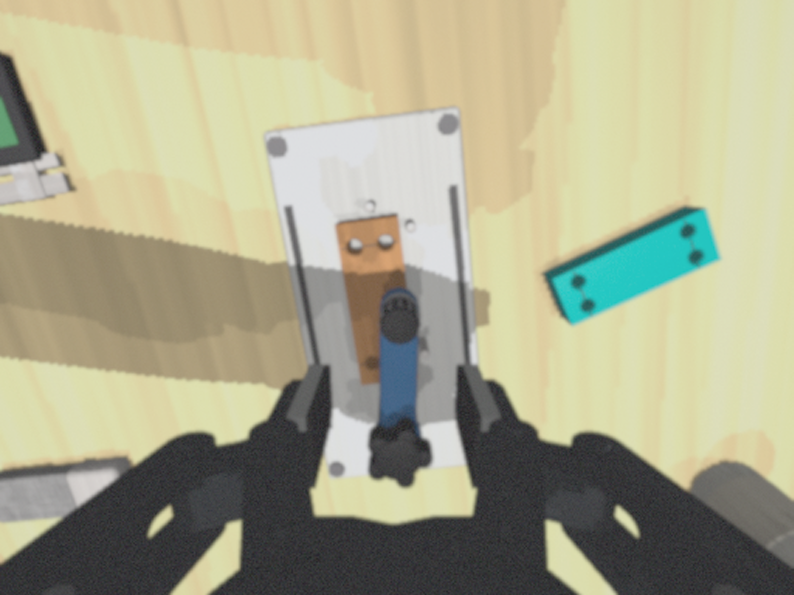

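```bash
python3 - <<'E'
from h import *
c=load('w2'); f=1.55; u=lambda x,y:((x+.5)/f-.5,(y+.5)/f-.5)
print('knob',atz(c,*u(400,322),.095),'star',atz(c,*u(400,452),.086))
for q in [(337,223),(398,214),(362,384)]:print(atz(c,*u(*q),.049))
E
```

```text
knob [ 0.62709489 -0.19033807  0.095     ] star [ 0.61603876 -0.26985866  0.086     ]
[ 0.5986766  -0.14269511  0.049     ]
[ 0.63334848 -0.14268817  0.049     ]
[ 0.59629412 -0.24326119  0.049     ]
```

Emit:
jog_arm([
  [0.2,0.2,2.5,0,0,0,0.5],
  [0.2,0.2,4.9,0,0,0,0.5],
  [0.2,0.2,4.9,0,0,0,0.5],
])

```text
time: 2.35
position: [0.6282, -0.1911, 0.0835]
ee_rot: [2.374, 2.056, 0.001]
wrist_force: [-0.2, 0.3, -0.1]
opening: 0.499
```

```bash
cat > arc.py <<'E'
from h import *
import sys
piv=np.array([.6145,-.2735]); r=.0825
o=monitor.get_obs();R0=R.from_rotvec(o['ee_rot']).as_matrix()
yaw0=np.degrees(np.arctan2(R0[1,0],R0[0,0])); print(yaw0,o['position'],o['wrist_force'])
for a in [float(x) for x in sys.argv[1:]]:
    th=np.radians(a); p=np.r_[piv+r*np.array([np.cos(th),np.sin(th)]),.083]
    d=R0.T@(p-o['position'])*100; print(a,d.round(2),'turn z',round(yaw0-a,1))
E
python3 arc.py 90 98 106 114 122
```

```text
81.79507864493912 [ 0.62815366 -0.19113658  0.08353595] [-0.20943684  0.30628165 -0.08528155]
90.0 [-0.18 -1.35  0.05] turn z -8.2
98.0 [-0.42 -2.48  0.05] turn z -16.2
106.0 [-0.82 -3.56  0.05] turn z -24.2
114.0 [-1.37 -4.57  0.05] turn z -32.2
122.0 [-2.05 -5.5   0.05] turn z -40.2
```

Emit:
jog_arm([
  [-0.2,-1.35,0,0,0,-8.2,0.5],
  [-0.4,-2.5,0,0,0,-16.2,0.5],
  [-0.8,-3.55,0,0,0,-24.2,0.5],
  [-1.35,-4.55,0,0,0,-32.2,0.5],
  [-2.05,-5.5,0,0,0,-40.2,0.5],
])

```text
time: 2.85
position: [0.5721, -0.204, 0.0872]
ee_rot: [1.512, 2.747, 0.001]
wrist_force: [-0.7, 0.1, 0.5]
opening: 0.496
```

```bash
python3 arc.py 130 138 146 154 162
```

```text
122.35677832588388 [ 0.57206639 -0.20401738  0.08719302] [-0.72746979  0.08569558  0.50420782]
130.0 [ 0.04 -1.23  0.41] turn z -7.6
138.0 [-0.19 -2.36  0.41] turn z -15.6
146.0 [-0.58 -3.44  0.41] turn z -23.6
154.0 [-1.11 -4.46  0.41] turn z -31.6
162.0 [-1.79 -5.4   0.41] turn z -39.6
```

Emit:
jog_arm([
  [0,-1.2,0.1,0,0,-7.6,0.5],
  [-0.2,-2.35,0.1,0,0,-15.6,0.5],
  [-0.6,-3.45,0.1,0,0,-23.6,0.5],
  [-1.1,-4.45,0.1,0,0,-31.6,0.5],
  [-1.8,-5.4,0.1,0,0,-39.6,0.5],
])

```text
time: 3.35
position: [0.5358, -0.2484, 0.0862]
ee_rot: [0.492, 3.097, -0.003]
wrist_force: [0.2, -0.2, 0.0]
opening: 0.5
```

```bash
python3 arc.py 166 170 174
python3 - <<'E'
from h import *
c=snap('wrist','w3'); print(c['obs']['opening'])
i=c['pixels'][:,:,::-1]
cv2.imwrite('pics/w3b.png',np.clip(255*(cv2.resize(i,None,fx=1.55,fy=1.55,interpolation=cv2.INTER_CUBIC)/255.)**.6,0,255).astype(np.uint8))
E
```

```text
161.9450888616034 [ 0.53582635 -0.24841759  0.08623103] [ 0.24015292 -0.20868235  0.04947115]
166.0 [-0.03 -0.53  0.32] turn z -4.1
170.0 [-0.09 -1.1   0.32] turn z -8.1
174.0 [-0.19 -1.67  0.33] turn z -12.1
0.5000982123696519
```

View pics/w3b.png

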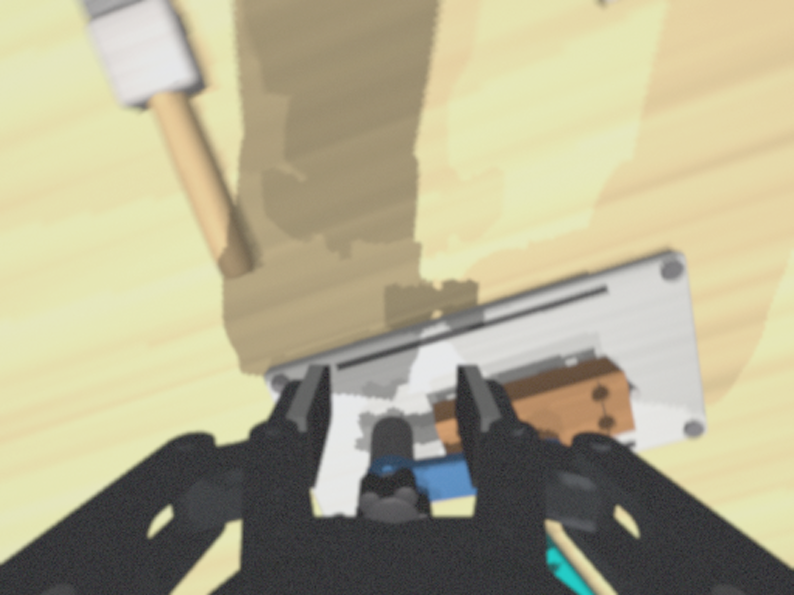

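```bash
python3 - <<'E'
from h import *
c=load('w3')
for p in [(.6145,-.2735,.088),(.6265,-.191,.095),(.536,-.248,.095),(.54,-.237,.075)]: print(p,(proj(c,np.array(p))+.5)*1.55)
t=snap('top','t3')
cv2.imwrite('pics/t3b.png',np.clip(255*(cv2.resize(t['pixels'][100:260,240:450,::-1],None,fx=3.7,fy=3.7,interpolation=cv2.INTER_CUBIC)/255.)**.6,0,255).astype(np.uint8))
s=snap('scene','s3')
cv2.imwrite('pics/s3b.png',np.clip(255*(cv2.resize(s['pixels'][150:340,120:300,::-1],None,fx=3.1,fy=3.1,interpolation=cv2.INTER_CUBIC)/255.)**.6,0,255).astype(np.uint8))
E
```

```text
(0.6145, -0.2735, 0.088) [391.93873409 522.29468449]
(0.6265, -0.191, 0.095) [578.95807733 508.12438248]
(0.536, -0.248, 0.095) [391.22654175 365.42896525]
(0.54, -0.237, 0.075) [418.24697982 346.91830264]
```

View pics/t3b.png

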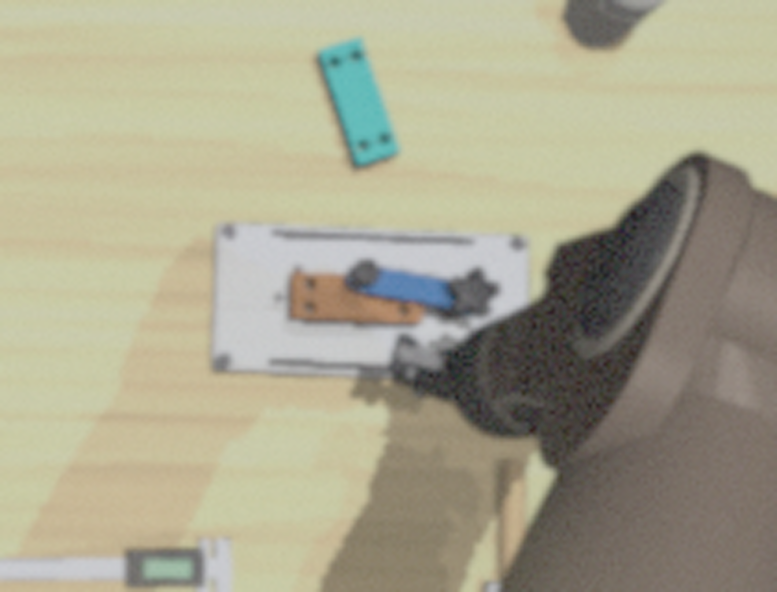

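View pics/s3b.png

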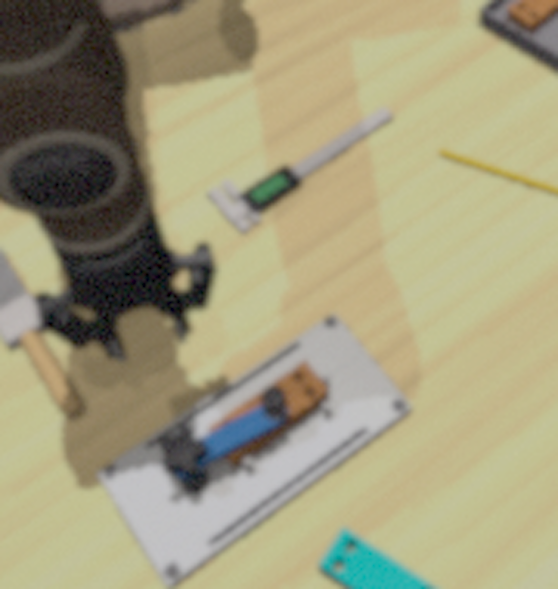

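```bash
python3 - <<'E'
from h import *
s=load('s3');t=load('t3');o=s['obs'];print(o['position'],o['wrist_force'],o['joint_pos'])
Rm=R.from_rotvec(o['ee_rot']).as_matrix();print(Rm.round(3))
for k in (-.028,.028):
  for z in (.07,.08,.09,.1,.11,.12):
    p=o['position']+Rm@[0,k,0];p[2]=z
    print(k,z,(proj(s,p)-[120,150]+.5)*3.1,(proj(t,p)-[240,100]+.5)*3.7)
E
```

```text
[ 0.5356422  -0.24897134  0.08570184] [ 0.13263105 -0.17099926  0.1425449 ] [-4.34937297e-01  2.67468270e-01 -1.24818433e-01  1.17265237e+00
 -2.98565329e-04 -1.12834714e-01]
[[-0.949  0.317  0.005]
 [ 0.317  0.949 -0.003]
 [-0.006 -0.001 -1.   ]]
-0.028 0.07 [128.7300814  377.32072594] [469.99871969 410.07100312]
-0.028 0.08 [126.2694616  372.13436952] [473.75852214 409.19238193]
-0.028 0.09 [123.76684766 366.85950021] [477.5923321  408.29646606]
-0.028 0.1 [121.22115528 361.49383259] [481.50235642 407.3827398 ]
-0.028 0.11 [118.63126254 356.0350019 ] [485.49089057 406.45066673]
-0.028 0.12 [115.99600817 350.48056053] [489.56032316 405.49968865]
0.028 0.07 [193.31634868 355.81881387] [398.5018267  384.62149417]
0.028 0.08 [191.42652111 350.51874878] [401.55510316 383.49841523]
0.028 0.09 [189.50485415 345.12938935] [404.66828745 382.35330055]
0.028 0.1 [187.55053631 339.6484598 ] [407.84316019 381.18549515]
0.028 0.11 [185.56272832 334.07360633] [411.0815733  379.99431787]
0.028 0.12 [183.54056187 328.40239379] [414.38545356 378.77905997]
```

```bash
python3 - <<'E'
from h import *
s=load('s3');w=load('w3')
g=lambda i:np.clip(255*(i/255.)**.45,0,255).astype(np.uint8)
a=g(cv2.resize(s['pixels'][215:275,125:195,::-1],(700,600),interpolation=cv2.INTER_CUBIC))
cv2.imwrite('pics/s3z.png',a)
b=g(cv2.resize(w['pixels'][220:384,130:380,::-1],None,fx=3.2,fy=3.2,interpolation=cv2.INTER_CUBIC))
cv2.imwrite('pics/w3z.png',b)
E
```

```text
(no output)
```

View pics/s3z.png

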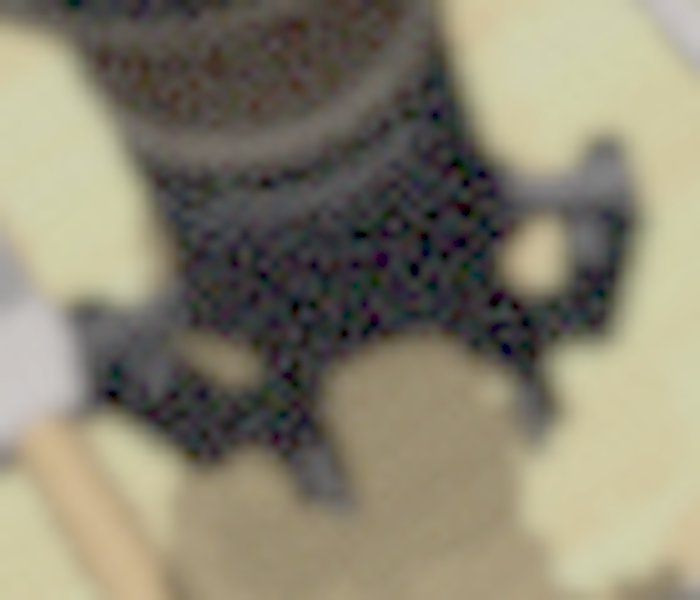

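View pics/w3z.png

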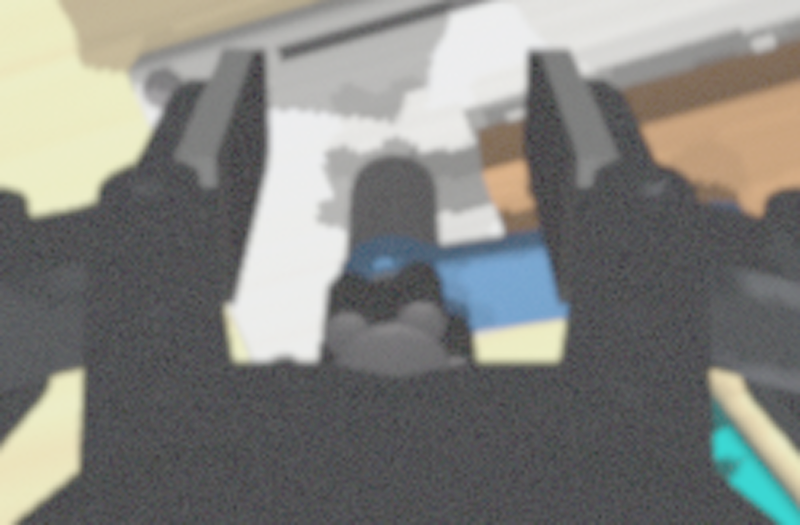

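```bash
python3 - <<'E'
from h import *
s=load('s3');w=load('w3');o=s['obs']
Rm=R.from_rotvec(o['ee_rot']).as_matrix()
for zt in (.011,.0,-.01,-.02,-.034):
  print(zt)
  for y in (-.021,-.0355,.021,.0355):
    for x in (-.011,.011):
      p=o['position']+Rm@[x,y,zt]
      print('  ',x,y,((proj(s,p)-[125,215]+.5)*10).round(), ((proj(w,p)-[130,220]+.5)*3.2).round())
E
```

```text
0.011
   -0.011 -0.021 [397. 587.] [290.  57.]
   0.011 -0.021 [379. 515.] [287. -40.]
   -0.011 -0.0355 [341. 606.] [222.  57.]
   0.011 -0.0355 [325. 533.] [217. -40.]
   -0.011 0.021 [555. 534.] [485.  58.]
   0.011 0.021 [535. 463.] [488. -38.]
   -0.011 0.0355 [608. 516.] [552.  59.]
   0.011 0.0355 [589. 446.] [558. -38.]
0.0
   -0.011 -0.021 [388. 569.] [284.  80.]
   0.011 -0.021 [371. 496.] [281. -21.]
   -0.011 -0.0355 [332. 587.] [213.  80.]
   0.011 -0.0355 [316. 514.] [207. -22.]
   -0.011 0.021 [548. 515.] [489.  81.]
   0.011 0.021 [528. 444.] [493. -20.]
   -0.011 0.0355 [602. 497.] [560.  81.]
   0.011 0.0355 [582. 426.] [567. -20.]
-0.01
   -0.011 -0.021 [380. 551.] [278. 103.]
   0.011 -0.021 [363. 478.] [274.  -3.]
   -0.011 -0.0355 [324. 570.] [203. 103.]
   0.011 -0.0355 [307. 496.] [197.  -4.]
   -0.011 0.021 [541. 498.] [494. 104.]
   0.011 0.021 [522. 426.] [499.  -2.]
   -0.011 0.0355 [596. 480.] [569. 105.]
   0.011 0.0355 [576. 408.] [576.  -1.]
-0.02
   -0.011 -0.021 [372. 534.] [271. 129.]
   0.011 -0.021 [355. 460.] [267.  17.]
   -0.011 -0.0355 [315. 553.] [192. 128.]
   0.011 -0.0355 [299. 478.] [185.  17.]
   -0.011 0.021 [535. 480.] [500. 130.]
   0.011 0.021 [515. 408.] [505.  19.]
   -0.011 0.0355 [590. 462.] [579. 130.]
   0.011 0.0355 [570. 390.] [587.  19.]
-0.034
   -0.011 -0.021 [361. 509.] [260. 170.]
   0.011 -0.021 [343. 435.] [255.  50.]
   -0.011 -0.0355 [303. 528.] [174. 170.]
   0.011 -0.0355 [286. 453.] [166.  50.]
   -0.011 0.021 [525. 455.] [509. 171.]
   0.011 0.021 [506. 382.] [514.  52.]
   -0.011 0.0355 [581. 436.] [595. 172.]
   0.011 0.0355 [561. 364.] [604.  52.]
```

```bash
python3 - <<'E'
from h import *
plan([.6265,-.191,.10],down(np.radians(82)))
E
```

```text
shift cm [-6.79  8.32 -1.46] turn deg [ 0.18  0.26 79.38] rows 10 now [ 0.5357 -0.2482  0.0851] q [-0.43  0.27 -0.13  1.17  0.   -0.11]
```

Emit:
jog_arm([
  [0,0.2,-1.5,0,0,8,0.5],
  [-1.5,2,-2.5,0,0,16,0.5],
  [-3,4,-2.5,0,0,24,0.5],
  [-5,6,-2.5,0,0,32,0.5],
  [-6.8,8.3,-2.5,0,0,40,0.5],
])

```text
time: 4.0
position: [0.6268, -0.1887, 0.1089]
ee_rot: [1.543, 2.733, 0.001]
wrist_force: [0.6, 0.0, 0.1]
opening: 0.499
```

```bash
python3 - <<'E'
from h import *
plan([.6265,-.191,.10],down(np.radians(82)))
E
```

```text
shift cm [-0.18 -0.14  0.89] turn deg [ 0.16  0.08 39.09] rows 5 now [ 0.6268 -0.1887  0.1089] q [-0.29  0.38  0.08  1.27  0.    0.74]
```

Emit:
jog_arm([
  [-0.1,0,0,0,0,8,0.5],
  [-0.2,-0.1,0,0,0,16,0.5],
  [-0.2,-0.1,0,0,0,24,0.5],
  [-0.2,-0.1,0.5,0,0,32,0.5],
  [-0.2,-0.1,0.9,0,0,39.1,0.5],
])

```text
time: 4.5
position: [0.6262, -0.1911, 0.0995]
ee_rot: [2.368, 2.061, 0.003]
wrist_force: [-0.6, -0.0, 0.3]
opening: 0.5
```

```bash
python3 - <<'E'
from h import *
plan([.6265,-.191,.04],down(np.radians(82)))
s=snap('scene','s4');w=snap('wrist','w4')
g=lambda i:np.clip(255*(i/255.)**.45,0,255).astype(np.uint8)
cv2.imwrite('pics/s4z.png',g(cv2.resize(s['pixels'][215:315,135:265,::-1],None,fx=6,fy=6,interpolation=cv2.INTER_CUBIC)))
cv2.imwrite('pics/w4z.png',g(cv2.resize(w['pixels'][150:384,100:400,::-1],None,fx=2.5,fy=2.5,interpolation=cv2.INTER_CUBIC)))
E
```

```text
shift cm [0.02 0.01 5.95] turn deg [0.15 0.01 0.05] rows 2 now [ 0.6262 -0.1911  0.0995] q [-0.3   0.39  0.07  1.25  0.    1.41]
```

View pics/s4z.png

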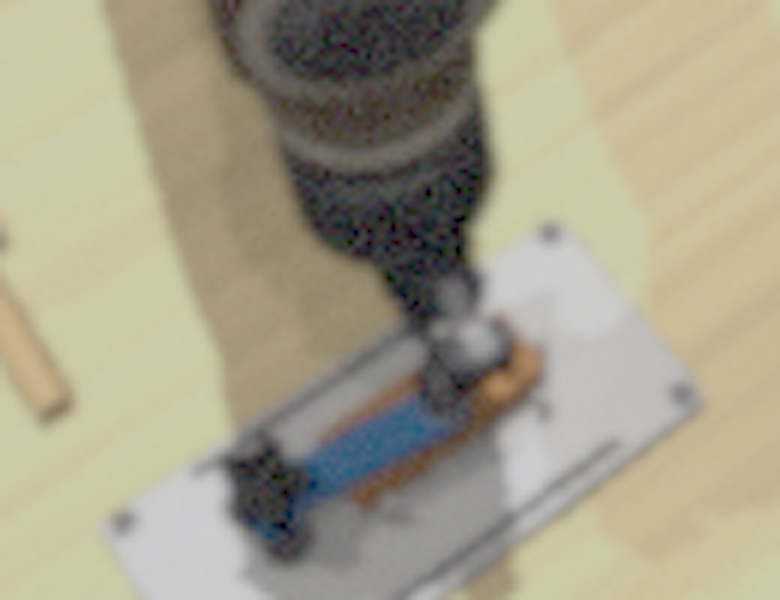

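View pics/w4z.png

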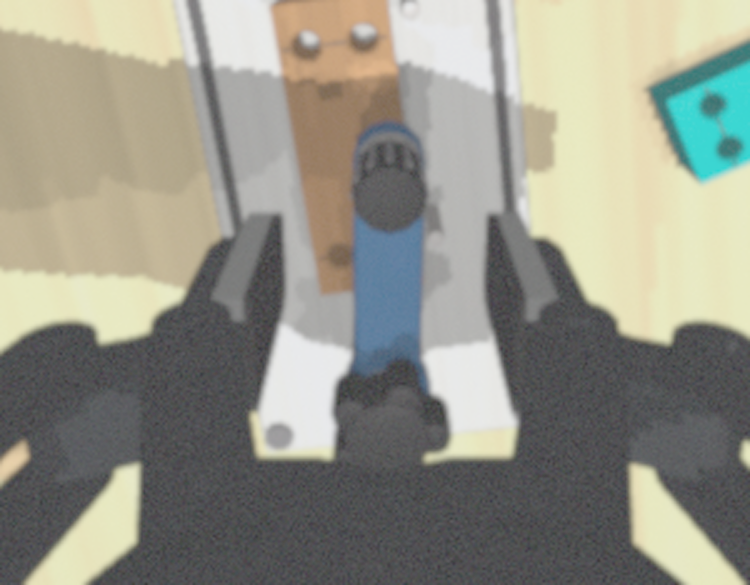

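Emit:
jog_arm([
  [0,0,3,0,0,0,0.5],
  [0,0,5.9,0,0,0,0.5],
  [0,0,5.9,0,0,0,0.5],
])

```text
time: 4.9
position: [0.623, -0.1905, 0.0357]
ee_rot: [-2.356, -2.071, 0.004]
wrist_force: [-0.2, 0.7, -0.8]
opening: 0.5
```

```bash
sed -i 's/\.083/.04/' arc.py; python3 arc.py 90 98 106 114 122; python3 - <<'E'
from h import *
s=snap('scene','s5');w=snap('wrist','w5')
g=lambda i:np.clip(255*(i/255.)**.45,0,255).astype(np.uint8)
cv2.imwrite('pics/s5z.png',g(cv2.resize(s['pixels'][215:315,135:265,::-1],None,fx=6,fy=6,interpolation=cv2.INTER_CUBIC)))
cv2.imwrite('pics/w5z.png',g(cv2.resize(w['pixels'][150:384,100:400,::-1],None,fx=2.5,fy=2.5,interpolation=cv2.INTER_CUBIC)))
E
```

```text
82.61172521964913 [ 0.62295881 -0.19050963  0.03568522] [-0.15113868  0.73008558 -0.81165748]
90.0 [-0.16 -0.83 -0.43] turn z -7.4
98.0 [-0.38 -1.96 -0.42] turn z -15.4
106.0 [-0.77 -3.05 -0.42] turn z -23.4
114.0 [-1.3  -4.07 -0.41] turn z -31.4
122.0 [-1.96 -5.01 -0.41] turn z -39.4
```

View pics/s5z.png

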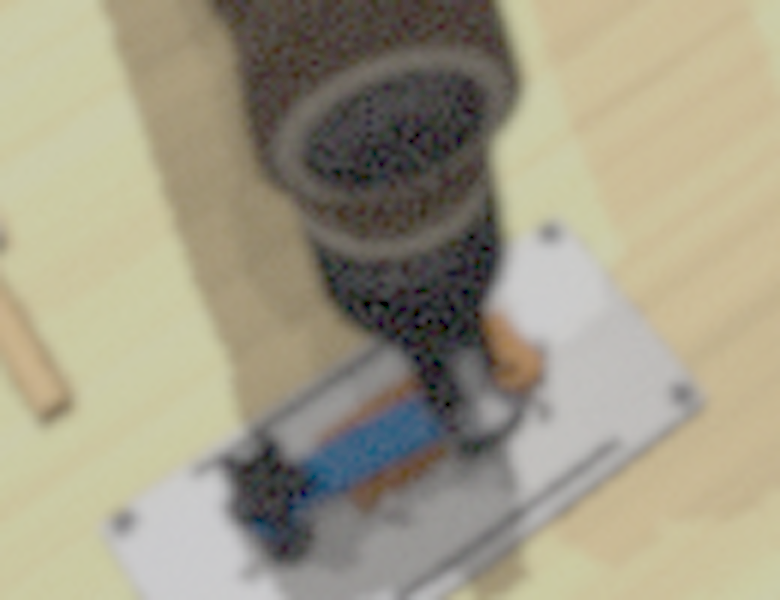

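View pics/w5z.png

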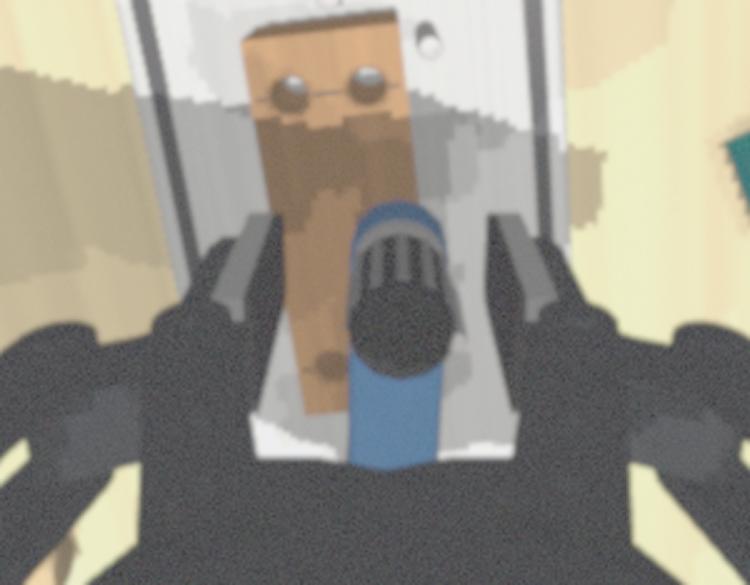

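Emit:
jog_arm([
  [-0.2,-0.8,-0.3,0,0,-7.4,0.5],
  [-0.4,-1.95,-0.3,0,0,-15.4,0.5],
  [-0.8,-3.05,-0.3,0,0,-23.4,0.5],
  [-1.3,-4.05,-0.3,0,0,-31.4,0.5],
  [-1.95,-5,-0.3,0,0,-39.4,0.5],
])

```text
time: 5.5
position: [0.5743, -0.2043, 0.0447]
ee_rot: [1.513, 2.749, 0.003]
wrist_force: [1.7, 1.1, -0.5]
opening: 0.498
```

```bash
python3 arc.py 130 138 146 154 162;  python3 - <<'E'
from h import *
w=snap('wrist','w6')
g=lambda i:np.clip(255*(i/255.)**.45,0,255).astype(np.uint8)
cv2.imwrite('pics/w6z.png',g(cv2.resize(w['pixels'][150:384,100:400,::-1],None,fx=2.5,fy=2.5,interpolation=cv2.INTER_CUBIC)))
E
```

```text
122.34145327257704 [ 0.57429184 -0.2043242   0.04468525] [ 1.69489166  1.14532672 -0.53107681]
130.0 [ 0.18 -1.4   0.46] turn z -7.7
138.0 [-0.05 -2.53  0.46] turn z -15.7
146.0 [-0.44 -3.62  0.46] turn z -23.7
154.0 [-0.97 -4.64  0.46] turn z -31.7
162.0 [-1.64 -5.57  0.45] turn z -39.7
```

View pics/w6z.png

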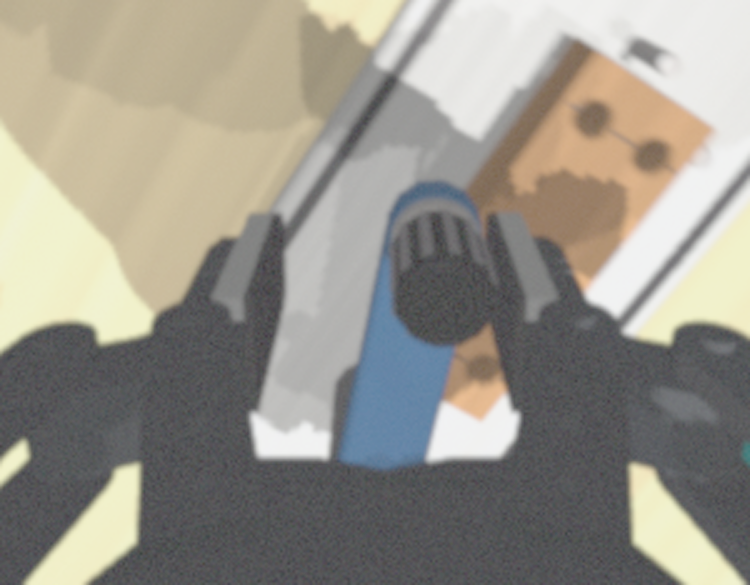

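The strap is now swinging along with the right-hand finger, so I'll keep going.

Emit:
jog_arm([
  [0.1,-1.4,0.2,0,0,-7.7,0.5],
  [-0.1,-2.5,0.2,0,0,-15.7,0.5],
  [-0.5,-3.6,0.2,0,0,-23.7,0.5],
  [-1,-4.6,0.2,0,0,-31.7,0.5],
  [-1.7,-5.5,0.2,0,0,-39.7,0.5],
])

```text
time: 6.05
position: [0.5362, -0.2482, 0.0421]
ee_rot: [0.495, 3.099, -0.0]
wrist_force: [-1.1, 1.5, 0.5]
opening: 0.499
```

```bash
python3 arc.py 166 170 174 178 182
```

```text
161.86153864795224 [ 0.53622571 -0.24815256  0.04205906] [-1.1254681   1.48221839  0.48677784]
166.0 [ 0.   -0.57  0.21] turn z -4.1
170.0 [-0.06 -1.14  0.21] turn z -8.1
174.0 [-0.16 -1.71  0.21] turn z -12.1
178.0 [-0.3  -2.27  0.21] turn z -16.1
182.0 [-0.48 -2.81  0.21] turn z -20.1
```

Emit:
jog_arm([
  [0,-0.6,0,0,0,-4,0.5],
  [-0.1,-1.1,0,0,0,-8,0.5],
  [-0.2,-1.7,0,0,0,-12,0.5],
  [-0.3,-2.1,0,0,0,-14.5,0.5],
  [-0.3,-2.1,0,0,0,-14.5,0.5],
])

```text
time: 6.55
position: [0.5326, -0.2696, 0.0417]
ee_rot: [0.109, 3.137, -0.002]
wrist_force: [0.3, 0.3, 0.2]
opening: 0.498
```

Emit:
jog_arm([
  [0,1,0,0,0,0,0.5],
  [0,1,-4,0,0,0,0.5],
  [0,1,-8,0,0,0,0.5],
  [0,1,-13,0,0,0,0.7],
  [0,1,-17,0,0,0,1],
])

```text
time: 7.05
position: [0.5325, -0.2578, 0.2132]
ee_rot: [0.107, 3.137, -0.001]
wrist_force: [0.5, -0.4, -0.2]
opening: 0.824
```

```bash
python3 - <<'E'
from h import *
t=snap('top','t7');w=snap('wrist','w7');print(w['obs']['position'],w['obs']['wrist_force'])
g=lambda i:np.clip(255*(i/255.)**.45,0,255).astype(np.uint8)
cv2.imwrite('pics/w7z.png',g(cv2.resize(w['pixels'][:,:,::-1],None,fx=1.55,fy=1.55,interpolation=cv2.INTER_CUBIC)))
cv2.imwrite('pics/t7z.png',g(cv2.resize(t['pixels'][100:260,240:450,::-1],None,fx=3.7,fy=3.7,interpolation=cv2.INTER_CUBIC)))
E
```

```text
[ 0.53429966 -0.25869288  0.22006695] [ 0.4243487  -0.62336902  4.96451405]
```

View pics/w7z.png

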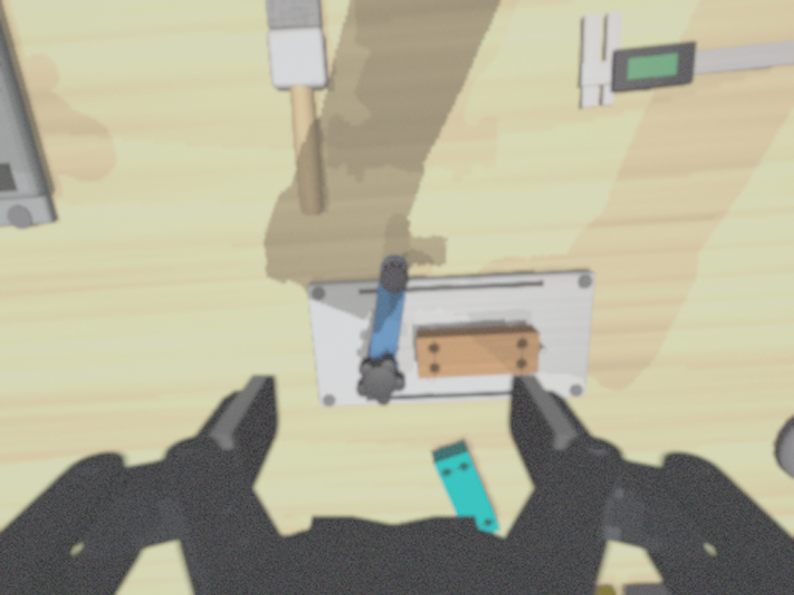

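View pics/t7z.png

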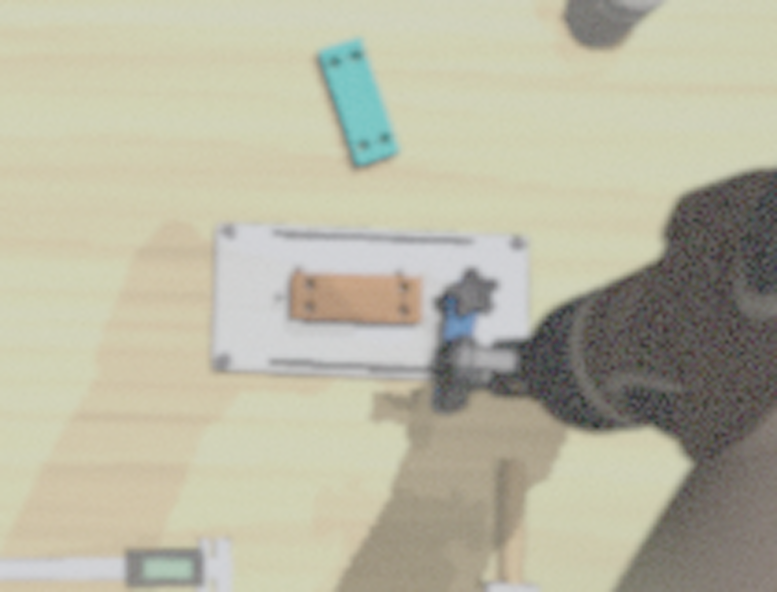

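```bash
python3 - <<'E'
from h import *
np.set_printoptions(precision=4,suppress=True)
t=load('t7');w=load('w7')
A=np.array([atz(t,240+(x+.5)/3.7-.5,100+(y+.5)/3.7-.5,.049) for x,y in [(293,272),(421,277),(418,323),(290,319)]])
B=np.array([atz(w,(x+.5)/1.55-.5,(y+.5)/1.55-.5,.049) for x,y in [(539,375),(419,379),(416,340),(537,334)]])
for P in(A,B): print(P[:,:2],P.mean(0),np.linalg.norm(P-np.roll(P,-1,0),axis=1), 'yaw',[np.degrees(np.arctan2(-d[0],d[1])) for d in (P[0]-P[1],P[3]-P[2])])
print('knob',atz(w,(394.5)/1.55-.5,(270.5)/1.55-.5,.095))
plan([.66,.13,.25],down(np.pi/2))
E
```

```text
[[ 0.6313 -0.1466]
 [ 0.6298 -0.2451]
 [ 0.5939 -0.2426]
 [ 0.5946 -0.1445]] [ 0.6124 -0.1947  0.049 ] [0.0985 0.036  0.0981 0.0368] yaw [np.float64(-0.9051678240384061), np.float64(-0.40928388993413567)]
[[ 0.6359 -0.1424]
 [ 0.6329 -0.2429]
 [ 0.5975 -0.2435]
 [ 0.5989 -0.145 ]] [ 0.6163 -0.1935  0.049 ] [0.1005 0.0354 0.0985 0.0371] yaw [np.float64(-1.7217204956133991), np.float64(-0.8086132167080721)]
knob [ 0.5273 -0.2566  0.095 ]
shift cm [-9.88 39.64 -3.33] turn deg [ 0.27  0.65 86.08] rows 11 now [ 0.5347 -0.2589  0.2172] q [-0.45  0.25  0.14  1.45  0.   -0.38]
```

```bash
python3 - <<'E'
from h import *
plan([.64,.05,.25],down(np.pi/2),11)
E
```

```text
shift cm [-8.43 31.52 -3.32] turn deg [ 0.27  0.65 86.08] rows 11 now [ 0.5347 -0.2589  0.2172] q [-0.45  0.25  0.14  1.45  0.   -0.38]
[-0.77, 2.87, -0.3, 0.02, 0.06, 7.83]
[-1.53, 5.73, -0.6, 0.05, 0.12, 15.65]
[-2.3, 8.6, -0.9, 0.07, 0.18, 23.48]
[-3.07, 11.46, -1.21, 0.1, 0.24, 31.3]
[-3.83, 14.33, -1.51, 0.12, 0.3, 39.13]
[-4.6, 17.2, -1.81, 0.15, 0.36, 46.95]
[-5.37, 20.06, -2.11, 0.17, 0.42, 54.78]
[-6.13, 22.93, -2.41, 0.19, 0.48, 62.61]
[-6.9, 25.79, -2.71, 0.22, 0.54, 70.43]
[-7.66, 28.66, -3.02, 0.24, 0.6, 78.26]
[-8.43, 31.52, -3.32, 0.27, 0.65, 86.08]
```

Emit:
jog_arm([
  [-0.8,3,-0.7,0,0,7.8,1],
  [-1.5,6,-1.4,0,0,15.7,1],
  [-2.3,9,-2.1,0,0,23.5,1],
  [-3.1,12,-2.8,0,0,31.3,1],
  [-3.8,15,-3.4,0,0,39,1],
])

```text
time: 7.65
position: [0.5803, -0.1096, 0.2442]
ee_rot: [1.157, 2.92, 0.0]
wrist_force: [0.4, -0.6, 0.2]
opening: 0.998
```

```bash
python3 - <<'E'
from h import *
plan([.64,.05,.25],down(np.pi/2),6)
E
```

```text
shift cm [ 6.58 15.71 -0.58] turn deg [3.000e-02 1.000e-02 4.676e+01] rows 6 now [ 0.5803 -0.1096  0.2442] q [-0.19  0.26  0.21  1.52  0.    0.57]
[1.1, 2.62, -0.1, 0.01, 0.0, 7.79]
[2.19, 5.24, -0.19, 0.01, 0.0, 15.59]
[3.29, 7.86, -0.29, 0.02, 0.0, 23.38]
[4.39, 10.47, -0.39, 0.02, 0.01, 31.17]
[5.49, 13.09, -0.48, 0.03, 0.01, 38.96]
[6.58, 15.71, -0.58, 0.03, 0.01, 46.76]
```

Emit:
jog_arm([
  [1.2,3.1,-0.1,0,0,8.5,1],
  [2.6,6.2,-0.2,0,0,17,1],
  [4,9.4,-0.3,0,0,25.5,1],
  [5.3,12.6,-0.5,0,0,34,1],
  [6.6,15.7,-0.6,0,0,42.5,1],
])

```text
time: 8.15
position: [0.6385, 0.0508, 0.2499]
ee_rot: [2.138, 2.302, 0.001]
wrist_force: [0.4, -0.3, -0.7]
opening: 1.0
```

Emit:
jog_arm([
  [0,0,0,0,0,4.3,1],
  [0,0,0,0,0,4.3,1],
  [0,0,0,0,0,4.3,1],
])

```text
time: 8.45
position: [0.6381, 0.0488, 0.2496]
ee_rot: [-2.213, -2.23, 0.0]
wrist_force: [-0.2, 0.1, -0.1]
opening: 0.999
```

```bash
python3 - <<'E'
from h import *
w=snap('wrist','w8');print(w['obs']['position'],w['obs']['ee_rot'],w['obs']['joint_velocities'].round(3))
g=lambda i:np.clip(255*(i/255.)**.45,0,255).astype(np.uint8)
cv2.imwrite('pics/w8z.png',g(cv2.resize(w['pixels'][:,:,::-1],None,fx=1.55,fy=1.55,interpolation=cv2.INTER_CUBIC)))
E
```

```text
[0.63811933 0.04882271 0.24963153] [-2.21291896e+00 -2.22986276e+00  2.17227951e-04] [-0.018 -0.007 -0.004 -0.    -0.001 -0.005]
```

View pics/w8z.png

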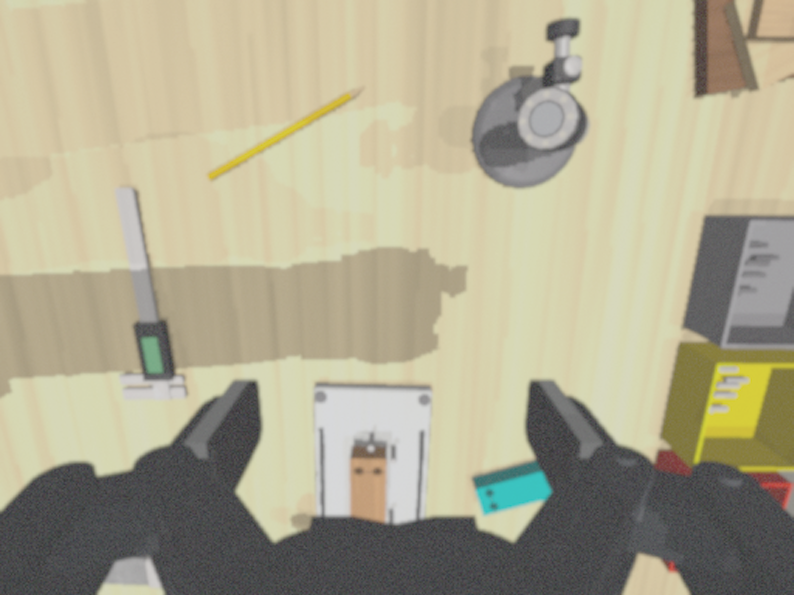

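Emit:
jog_arm([
  [3.5,3,0,0,0,0,1],
  [7,6,0,0,0,0,1],
  [7,6,0,0,0,0,1],
  [7,6,0,0,0,0,1],
])

```text
time: 8.9
position: [0.6982, 0.1188, 0.2481]
ee_rot: [-2.213, -2.228, 0.003]
wrist_force: [-0.4, 0.3, 0.6]
opening: 1.0
```

```bash
python3 - <<'E'
from h import *
w=snap('wrist','w9');print(w['obs']['position'],w['obs']['ee_rot'],w['obs']['joint_velocities'].round(3))
g=lambda i:np.clip(255*(i/255.)**.45,0,255).astype(np.uint8)
for t,n in ((w,'w9'),(load('w8'),'w8')):
    c=proj(t,np.array([.735,.165,.08])); x0,y0=int(c[0])-55,max(0,int(c[1])-50); print(n,x0,y0)
    cv2.imwrite(f'pics/{n}c.png',g(cv2.resize(t['pixels'][y0:y0+105,x0:x0+110,::-1],None,fx=5.5,fy=5.5,interpolation=cv2.INTER_CUBIC)))
E
```

```text
[0.69818754 0.11876374 0.24813155] [-2.21296908 -2.22841037  0.00290179] [-0.021 -0.048 -0.019  0.001 -0.004 -0.002]
w9 231 85
w8 288 20
```

View pics/w8c.png

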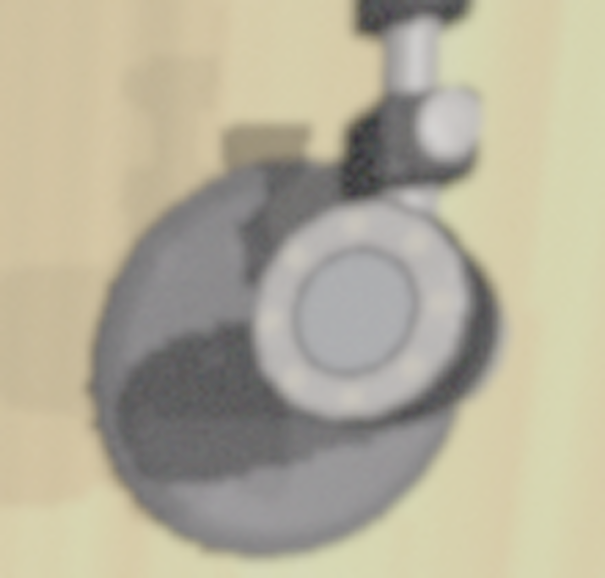

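View pics/w9c.png

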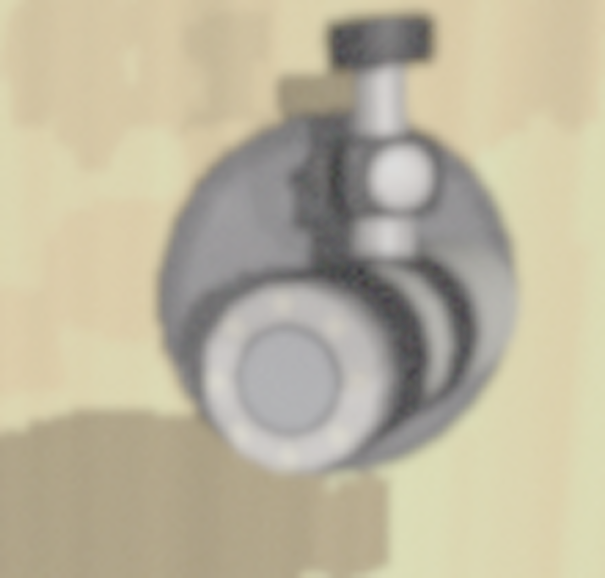

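```bash
python3 - <<'E'
from h import *
np.set_printoptions(precision=4,suppress=True)
a=load('w8');b=load('w9');t=load('top0');s=load('scene0')
zt=lambda x,y,x0,y0,f:(x0+(x+.5)/f-.5,y0+(y+.5)/f-.5)
C=lambda x,y:zt(x,y,170,100,8); SC=lambda x,y:zt(x,y,295,200,7)
A=lambda x,y:zt(x,y,288,20,5.5);B=lambda x,y:zt(x,y,231,85,5.5)
L=[ray(a,*A(358,311)),ray(b,*B(291,380))]
print('lens wrist',tri(L)); L+= [ray(t,*C(345,245)),ray(s,*SC(278,148))]; l,e=tri(L);print('lens all',l,e)
for z in(0,.005,.01): print('foot',z,atz(a,*A(280,358),z),atz(b,*B(338,291),z))
print('knob',tri([ray(a,*zt(563,28,0,0,1.55)),ray(b,*B(381,40))]))
print('sphere',tri([ray(a,*A(448,122)),ray(b,*B(403,175))]))
for y in (.18,.19,.2): pass
print('bar at z.09', [atz(b,*B(*q),.09) for q in [(381,40),(382,100),(386,235)]],[atz(a,*A(*q),.09) for q in [(412,60),(416,195)]])
# foot triangulate
print('foot tri',tri([ray(a,*A(280,358)),ray(b,*B(338,291))]))
E
```

```text
lens wrist (array([0.7262, 0.1524, 0.1411]), [np.float64(0.02961380190250596), np.float64(0.029613801902309722)])
lens all [0.7275 0.152  0.1352] [np.float64(1.2001552516693559), np.float64(0.8012245887976328), np.float64(1.7298250769433443), np.float64(1.320905154318688)]
foot 0 [0.753  0.1563 0.    ] [0.7522 0.1549 0.    ]
foot 0.005 [0.7516 0.1559 0.005 ] [0.7516 0.1554 0.005 ]
foot 0.01 [0.7502 0.1555 0.01  ] [0.7509 0.1559 0.01  ]
knob (array([0.746 , 0.2113, 0.0941]), [np.float64(0.15215044167287736), np.float64(0.15215044167295133)])
sphere (array([0.7489, 0.1866, 0.11  ]), [np.float64(0.2255781426986457), np.float64(0.22557814269876728)])
bar at z.09 [array([0.7467, 0.2114, 0.09  ]), array([0.7475, 0.2003, 0.09  ]), array([0.7496, 0.1743, 0.09  ])] [array([0.748 , 0.2011, 0.09  ]), array([0.7513, 0.1783, 0.09  ])]
foot tri (array([0.7512, 0.1557, 0.0069]), [np.float64(0.15262620091237222), np.float64(0.1526262009124493)])
```

```bash
cat > camfit.py <<'E'
from h import *
from scipy.optimize import least_squares
a=load('w8');b=load('w9');t=load('top0');s=load('scene0')
zt=lambda x,y,x0,y0,f:np.array((x0+(x+.5)/f-.5,y0+(y+.5)/f-.5))
C=lambda x,y:zt(x,y,170,100,8); SC=lambda x,y:zt(x,y,295,200,7)
A=lambda x,y:zt(x,y,288,20,5.5);B=lambda x,y:zt(x,y,231,85,5.5)
lens=[(a,A(358,311)),(b,B(291,380)),(t,C(345,245)),(s,SC(278,148))]
foot=[(a,A(280,358)),(b,B(338,291)),(t,C(390,278)),(s,SC(268,358))]
knob=[(a,zt(563,28,0,0,1.55)),(b,B(381,40)),(t,C(195,222)),(s,SC(395,165))]
def model(p):
    X,Y,yaw,tilt,k=p
    Rz=R.from_euler('z',yaw).as_matrix(); d=Rz@[-np.sin(tilt),0,np.cos(tilt)]
    piv=np.array([X,Y,.09]); return piv+.055*d,np.array([X,Y,.006]),piv+Rz@[0,k,0],d,Rz[:,1],piv
def res(p):
    l,f,kn,*_=model(p); r=[]
    for obs,q in ((lens,l),(foot,f),(knob,kn)):
        for c,uv in obs: 
            r.append((proj(c,q)-uv)*(1.0 if c is a or c is b else 0.5*1.5))
    return np.concatenate(r)
sol=least_squares(res,[.751,.155,.09,.47,.056],loss='soft_l1')
l,f,kn,d,y,piv=model(sol.x); focus=l+.11*d
if __name__=='__main__':
    print(sol.x.round(4),'tilt',np.degrees(sol.x[3]).round(1),'lens',l.round(4),'focus',focus.round(4),'d',d.round(3),'y',y.round(3)); print(sol.fun.reshape(-1,2).round(1).tolist())
E
python3 camfit.py
```

```text
[0.7518 0.1548 0.0855 0.4759 0.0574] tilt 27.3 lens [0.7267 0.1526 0.1389] focus [0.6765 0.1483 0.2367] d [-0.456 -0.039  0.889] y [-0.085  0.996  0.   ]
[[-0.2, 0.1], [0.3, -0.5], [-0.7, -0.3], [-0.2, -0.8], [0.3, 0.8], [0.2, 0.5], [-0.8, -0.3], [0.0, -0.8], [-0.4, 0.6], [0.2, -0.5], [-0.5, -0.1], [-0.2, -0.4]]
```

```bash
python3 - <<'E'
from h import *
plan([.6145,-.194,.12],down(np.radians(89)),8)
E
```

```text
shift cm [-31.15  -8.51  12.94] turn deg [-0.05  0.02  1.35] rows 7 now [0.6978 0.1181 0.2492] q [ 0.17  0.52  0.6   1.65 -0.    1.73]
[-3.89, -1.06, 1.62, -0.01, 0.0, 0.17]
[-7.79, -2.13, 3.24, -0.01, 0.01, 0.34]
[-11.68, -3.19, 4.85, -0.02, 0.01, 0.5]
[-15.58, -4.25, 6.47, -0.02, 0.01, 0.67]
[-19.47, -5.32, 8.09, -0.03, 0.01, 0.84]
[-23.37, -6.38, 9.71, -0.04, 0.02, 1.01]
[-27.26, -7.44, 11.33, -0.04, 0.02, 1.18]
[-31.15, -8.51, 12.94, -0.05, 0.02, 1.35]
```

Emit:
jog_arm([
  [-4.4,-1.2,0,0,0,0.2,0.75],
  [-8.8,-2.4,0,0,0,0.4,0.75],
  [-13.2,-3.6,1,0,0,0.6,0.75],
  [-17.6,-4.8,2,0,0,0.9,0.75],
  [-22,-6,4,0,0,1.3,0.75],
])

```text
time: 9.45
position: [0.638, -0.1046, 0.2123]
ee_rot: [2.239, 2.198, 0.004]
wrist_force: [0.5, 0.5, 0.9]
opening: 0.747
```

Emit:
jog_arm([
  [-3.1,-0.8,3,0,0,0,0.75],
  [-6.1,-1.7,6,0,0,0,0.75],
  [-9.2,-2.5,8.9,0,0,0,0.75],
  [-9.2,-2.5,8.9,0,0,0,0.75],
  [-9.2,-2.5,8.9,0,0,0,0.75],
])

```text
time: 9.95
position: [0.6111, -0.1945, 0.1214]
ee_rot: [-2.243, -2.2, -0.0]
wrist_force: [0.4, -1.2, 0.1]
opening: 0.752
```

```bash
python3 - <<'E'
from h import *
np.set_printoptions(precision=4,suppress=True)
plan([.6145,-.194,.12],down(np.radians(89)))
w=snap('wrist','w10');print(w['obs']['position'],w['obs']['opening'],w['obs']['joint_velocities'].round(3))
g=lambda i:np.clip(255*(i/255.)**.45,0,255).astype(np.uint8)
cv2.imwrite('pics/w10z.png',g(cv2.resize(w['pixels'][:,:,::-1],None,fx=1.55,fy=1.55,interpolation=cv2.INTER_CUBIC)))
E
```

```text
shift cm [0.06 0.34 0.14] turn deg [ 0.01 -0.01 -0.12] rows 1 now [ 0.6111 -0.1945  0.1214] q [-0.31  0.36  0.08  1.29  0.    1.28]
[ 0.6111 -0.1945  0.1214] 0.7524332380072076 [ 0.036 -0.007  0.05   0.008  0.002  0.001]
```

View pics/w10z.png

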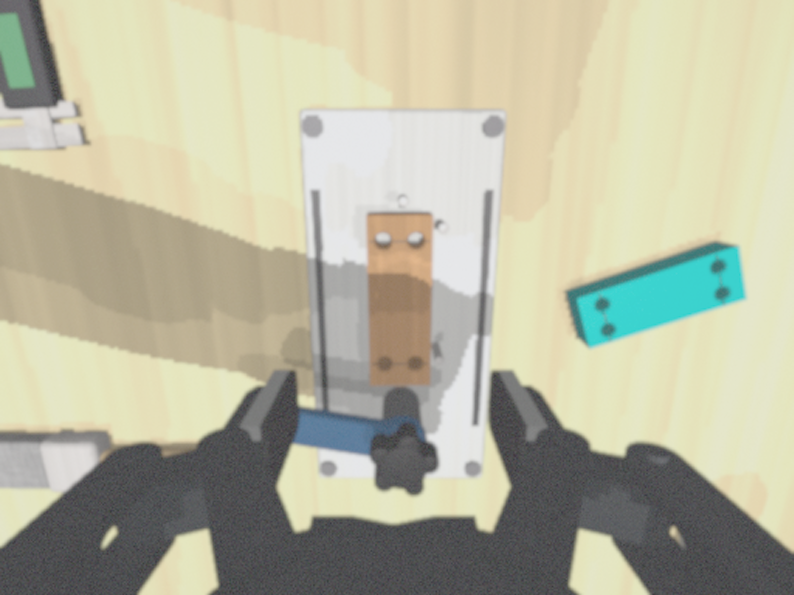

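```bash
python3 - <<'E'
from h import *
np.set_printoptions(precision=4,suppress=True)
w=load('w10')
P=np.array([atz(w,(x+.5)/1.55-.5,(y+.5)/1.55-.5,.049) for x,y in [(367,213),(432,213),(430.5,386),(370,385)]])
print(P,P.mean(0)); 
o=w['obs'];Rm=R.from_rotvec(o['ee_rot']).as_matrix()
for zt in(-.03,-.036,-.04,-.045):
  print(zt,[((proj(w,o['position']+Rm@[x,y,zt])+.5)*1.55).round(0).tolist() for x in(.011,-.011) for y in (-.032,.032)])
plan([P[:,0].mean(),P[:,1].mean(),.03],down(np.radians(89)))
E
```

```text
[[ 0.5976 -0.142   0.049 ]
 [ 0.6324 -0.1427  0.049 ]
 [ 0.6319 -0.2449  0.049 ]
 [ 0.5957 -0.2435  0.049 ]] [ 0.6144 -0.1933  0.049 ]
-0.03 [[302.0, 363.0], [489.0, 363.0], [306.0, 420.0], [485.0, 420.0]]
-0.036 [[299.0, 371.0], [493.0, 371.0], [303.0, 430.0], [489.0, 429.0]]
-0.04 [[296.0, 376.0], [495.0, 376.0], [300.0, 436.0], [491.0, 436.0]]
-0.045 [[293.0, 383.0], [499.0, 383.0], [297.0, 445.0], [494.0, 445.0]]
shift cm [0.07 0.19 9.23] turn deg [ 0.11  0.02 -0.04] rows 2 now [ 0.6123 -0.1938  0.1223] q [-0.31  0.36  0.08  1.29  0.    1.28]
```

Emit:
jog_arm([
  [0.1,0.2,4.5,0,0,0,0.75],
  [0.1,0.2,9,0,0,0,0.75],
  [0.1,0.2,9,0,0,0,0.75],
  [0.1,0.2,9,0,0,0,0.75],
])

```text
time: 10.4
position: [0.6152, -0.1915, 0.0322]
ee_rot: [2.238, 2.204, 0.0]
wrist_force: [-0.1, -0.2, 0.1]
opening: 0.75
```

```bash
python3 - <<'E'
from h import *
np.set_printoptions(precision=4,suppress=True)
w=snap('wrist','w11')
plan([.6144,-.1935,-.012],down(np.radians(89)))
print(w['obs']['position'],w['obs']['opening'])
g=lambda i:np.clip(255*(i/255.)**.45,0,255).astype(np.uint8)
cv2.imwrite('pics/w11z.png',g(cv2.resize(w['pixels'][:,:,::-1],None,fx=1.55,fy=1.55,interpolation=cv2.INTER_CUBIC)))
E
```

```text
shift cm [-0.15 -0.21  4.57] turn deg [0.19 0.05 0.1 ] rows 1 now [ 0.6164 -0.192   0.0337] q [-0.3   0.39 -0.07  1.11  0.    1.28]
[ 0.6152 -0.1915  0.0322] 0.7499296703968412
```

View pics/w11z.png

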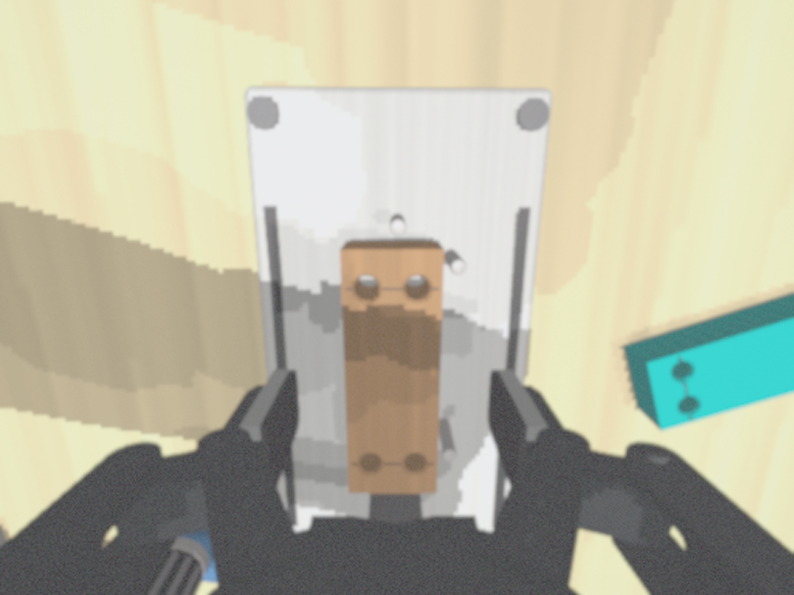

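Emit:
jog_arm([
  [-0.1,-0.1,2.2,0,0,0,0.75],
  [-0.1,-0.1,4.3,0,0,0,0.75],
  [-0.1,-0.1,4.3,0,0,0,0.75],
  [-0.1,-0.1,4.3,0,0,0,0.75],
  [-0.1,-0.1,4.3,0,0,0,0.75],
])

```text
time: 10.95
position: [0.6156, -0.1937, -0.0096]
ee_rot: [2.237, 2.201, 0.003]
wrist_force: [0.6, 0.0, 0.5]
opening: 0.751
```

```bash
python3 - <<'E'
from h import *
w=snap('wrist','w12')
print(w['obs']['position'],w['obs']['opening'],w['obs']['wrist_force'])
g=lambda i:np.clip(255*(i/255.)**.45,0,255).astype(np.uint8)
cv2.imwrite('pics/w12z.png',g(cv2.resize(w['pixels'][:,:,::-1],None,fx=1.55,fy=1.55,interpolation=cv2.INTER_CUBIC)))
E
```

```text
[ 0.61558688 -0.19365038 -0.00962357] 0.7514409398194188 [0.58245685 0.02328605 0.54699528]
```

View pics/w12z.png

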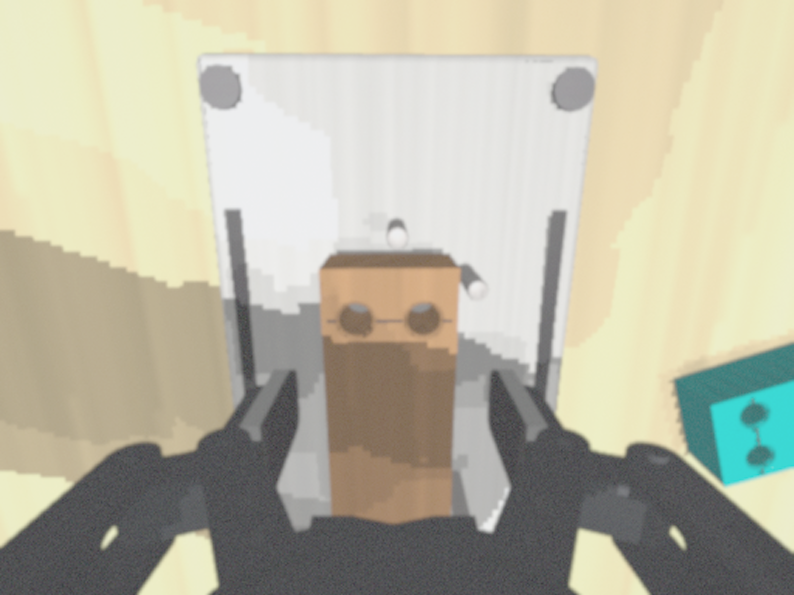

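Emit:
jog_arm([
  [0,-0.05,0.4,0,0,0,0.75],
  [0,-0.05,0.4,0,0,0,0.6],
  [0,-0.05,0.4,0,0,0,0.3],
  [0,-0.05,0.4,0,0,0,0.3],
  [0,-0.05,0.4,0,0,0,0.3],
], squeeze=50)

```text
time: 11.5
position: [0.6144, -0.1939, -0.0136]
ee_rot: [2.238, 2.2, 0.002]
wrist_force: [-2.6, -0.4, 14.5]
opening: 0.415
```

Emit:
jog_arm([
  [0,0,0,0,0,0,0.2],
  [0,0,0,0,0,0,0.2],
  [0,0,0,0,0,0,0.2],
])

```text
time: 11.8
position: [0.6144, -0.1939, -0.0136]
ee_rot: [2.238, 2.2, 0.002]
wrist_force: [-2.8, -0.2, 13.8]
opening: 0.415
```

```bash
python3 - <<'E'
from h import *
w=snap('wrist','w13')
print(w['obs']['position'],w['obs']['opening'],w['obs']['wrist_force'])
g=lambda i:np.clip(255*(i/255.)**.45,0,255).astype(np.uint8)
cv2.imwrite('pics/w13z.png',g(cv2.resize(w['pixels'][:,:,::-1],None,fx=1.55,fy=1.55,interpolation=cv2.INTER_CUBIC)))
E
```

```text
[ 0.61443434 -0.19393534 -0.01357386] 0.4145197878127222 [-2.75276942 -0.23592097 13.81442929]
```

View pics/w13z.png

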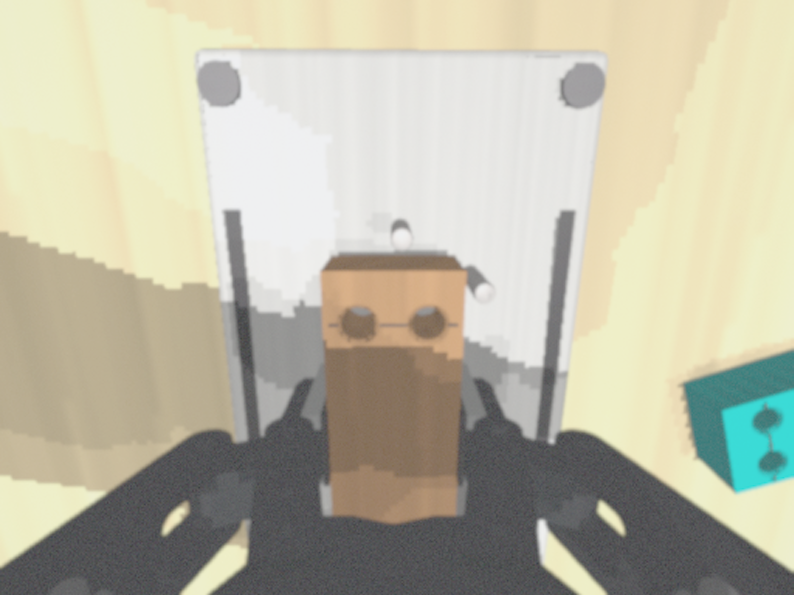

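Emit:
jog_arm([
  [0,0,-1,0,0,0,0.2],
  [0,0,-3,0,0,0,0.2],
  [0,0,-6,0,0,0,0.2],
  [0,0,-10,0,0,0,0.2],
  [0,0,-14,0,0,0,0.2],
])

```text
time: 12.35
position: [0.6126, -0.193, 0.1246]
ee_rot: [-2.239, -2.202, 0.001]
wrist_force: [0.8, 0.3, -0.3]
opening: 0.417
```

Emit:
jog_arm([
  [0,0,-4,0,0,0,0.2],
  [0,0,-8,0,0,0,0.2],
  [0,0,-8,0,0,0,0.2],
])

```text
time: 12.65
position: [0.6153, -0.1938, 0.2104]
ee_rot: [2.234, 2.197, 0.007]
wrist_force: [1.3, 0.1, -0.7]
opening: 0.415
```

```bash
python3 - <<'E'
from h import *
w=snap('wrist','w14');s=snap('scene','s14');t=snap('top','t14')
print(w['obs']['position'],w['obs']['opening'],w['obs']['wrist_force'])
g=lambda i:np.clip(255*(i/255.)**.45,0,255).astype(np.uint8)
cv2.imwrite('pics/w14z.png',g(cv2.resize(w['pixels'][:,:,::-1],None,fx=1.55,fy=1.55,interpolation=cv2.INTER_CUBIC)))
cv2.imwrite('pics/s14z.png',g(cv2.resize(s['pixels'][150:320,120:300,::-1],None,fx=3.3,fy=3.3,interpolation=cv2.INTER_CUBIC)))
cv2.imwrite('pics/t14z.png',g(cv2.resize(t['pixels'][100:260,240:450,::-1],None,fx=3.3,fy=3.3,interpolation=cv2.INTER_CUBIC)))
E
```

```text
[ 0.615337   -0.19382582  0.21038874] 0.41463237379792994 [ 1.27677554  0.13316578 -0.65090506]
```

View pics/w14z.png

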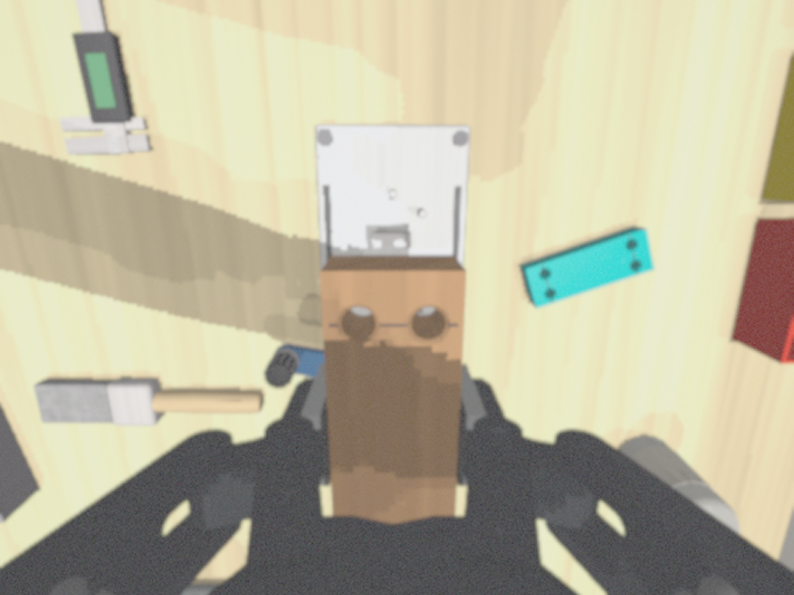

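View pics/s14z.png

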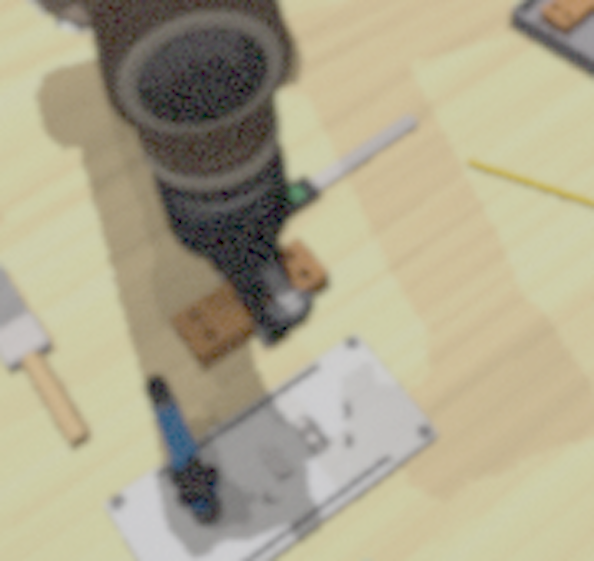

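View pics/t14z.png

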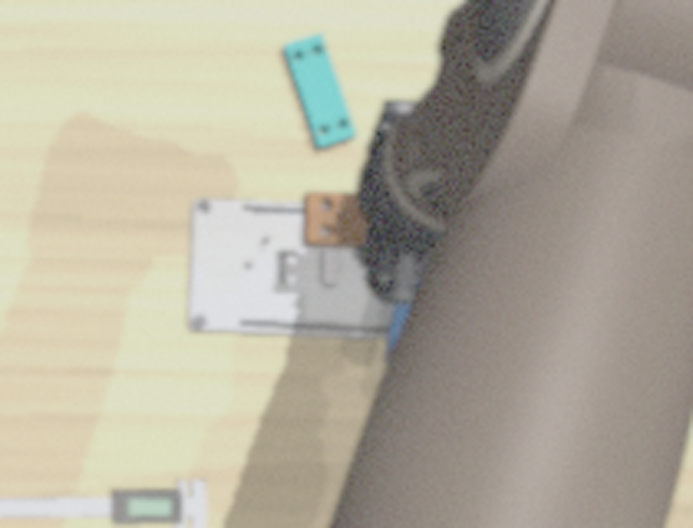

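```bash
cat > tgt.py <<'E'
from h import *
from camfit import focus,d,y
zt=-.0406; off=np.array([0.0,0,zt])
# block z=d -> tool z=-d ; tool x along +y level
Rd=np.column_stack([y,np.cross(-d,y),-d])
tcp=focus-Rd@off
if __name__=='__main__':
    w=load('w14');o=w['obs']
    T=w['tool_from_camera']
    for x,yy in [(322,270),(464,270),(331,516),(457,516)]:
        u,v=(x+.5)/1.55-.5,(yy+.5)/1.55-.5
        dd=T[:3,:3]@[(u-w['cx'])/w['fx'],(v-w['cy'])/w['fy'],1]; k=(zt-.022-T[2,3])/dd[2]; print((T[:3,3]+k*dd).round(4))
    print('tcp target',tcp.round(4)); print(Rd.round(3))
    plan(tcp-d*-.06,Rd); plan(tcp,Rd)
E
python3 tgt.py
```

```text
[ 0.0506 -0.0183 -0.0626]
[ 0.0505  0.0169 -0.0626]
[-0.0234 -0.019  -0.0626]
[-0.0235  0.0181 -0.0626]
tcp target [0.695  0.1499 0.2006]
[[-0.085  0.886  0.456]
 [ 0.996  0.076  0.039]
 [ 0.     0.458 -0.889]]
shift cm [34.16  4.88 -5.08] turn deg [-27.28   1.38  -5.75] rows 7 now [ 0.6131 -0.1931  0.2031] q [-0.31  0.36  0.26  1.47  0.    1.28]
shift cm [34.43  7.62  0.25] turn deg [-27.28   1.38  -5.75] rows 8 now [ 0.6131 -0.1931  0.2031] q [-0.31  0.36  0.26  1.47  0.    1.28]
```

Emit:
jog_arm([
  [4,0.6,-2,-3.5,0.2,-0.7,0.2],
  [8,1.2,-3.5,-7,0.4,-1.4,0.2],
  [12,1.8,-4.5,-10.5,0.5,-2.1,0.2],
  [16,2.4,-5.1,-14,0.7,-2.9,0.2],
  [20,2.9,-5.1,-17,0.9,-3.5,0.2],
])

```text
time: 13.3
position: [0.6451, 0.0078, 0.2537]
ee_rot: [2.02, 2.113, 0.324]
wrist_force: [0.3, 0.2, -1.1]
opening: 0.411
```

```bash
python3 tgt.py | tail -2
```

```text
shift cm [13.86  2.74  0.92] turn deg [-10.18   0.49  -2.24] rows 3 now [0.6451 0.0078 0.2537] q [ 0.    0.09 -0.01  1.17  0.02  1.53]
shift cm [13.93  3.8   6.83] turn deg [-10.18   0.49  -2.24] rows 4 now [0.6451 0.0078 0.2537] q [ 0.    0.09 -0.01  1.17  0.02  1.53]
```

Emit:
jog_arm([
  [3.5,0.7,0.2,-2.6,0.1,-0.6,0.2],
  [7,1.4,0.5,-5.1,0.2,-1.1,0.2],
  [10.5,2.1,0.7,-7.6,0.4,-1.7,0.2],
  [13.9,2.7,0.9,-10.2,0.5,-2.2,0.2],
  [13.9,2.7,0.9,-10.2,0.5,-2.2,0.2],
])

```text
time: 13.8
position: [0.6656, 0.1499, 0.2513]
ee_rot: [1.877, 2.053, 0.494]
wrist_force: [0.5, -0.5, -0.1]
opening: 0.414
```

```bash
python3 tgt.py | tail -2
```

```text
shift cm [-0.25  0.28 -0.15] turn deg [-0.24 -0.12  0.2 ] rows 1 now [0.6656 0.1499 0.2513] q [ 0.26  0.02 -0.16  0.92 -0.08  1.72]
shift cm [-0.26  0.3   5.85] turn deg [-0.24 -0.12  0.2 ] rows 2 now [0.6656 0.1499 0.2513] q [ 0.26  0.02 -0.16  0.92 -0.08  1.72]
```

Emit:
jog_arm([
  [-0.1,0.1,1.5,0,0,0,0.2],
  [-0.2,0.2,3,0,0,0,0.2],
  [-0.2,0.3,4.5,0,0,0,0.2],
  [-0.2,0.3,5.8,0,0,0,0.2],
  [-0.2,0.3,5.8,0,0,0,0.2],
])

```text
time: 14.3
position: [0.6966, 0.1457, 0.2004]
ee_rot: [1.883, 2.047, 0.49]
wrist_force: [0.0, 0.5, -0.8]
opening: 0.414
```

Emit:
jog_arm([
  [0,0,0,0,0,0,0.2],
  [0,0,0,0,0,0,0.2],
  [0,0,0,0,0,0,0.2],
  [0,0,0,0,0,0,0.2],
  [0,0,0,0,0,0,0.2],
])

```text
time: 14.8
position: [0.697, 0.147, 0.2053]
ee_rot: [1.879, 2.045, 0.497]
wrist_force: [0.4, -0.2, -0.6]
opening: 0.418
```

```bash
python3 tgt.py | tail -2; python3 - <<'E'
from h import *
w=snap('wrist','w15');s=snap('scene','s15');t=snap('top','t15')
print(w['obs']['position'],w['obs']['opening'],w['obs']['wrist_force'],w['obs']['joint_velocities'].round(3))
g=lambda i:np.clip(255*(i/255.)**.45,0,255).astype(np.uint8)
cv2.imwrite('pics/w15z.png',g(cv2.resize(w['pixels'][:,:,::-1],None,fx=1.55,fy=1.55,interpolation=cv2.INTER_CUBIC)))
cv2.imwrite('pics/s15z.png',g(cv2.resize(s['pixels'][140:320,240:420,::-1],None,fx=3.3,fy=3.3,interpolation=cv2.INTER_CUBIC)))
cv2.imwrite('pics/t15z.png',g(cv2.resize(t['pixels'][60:260,120:400,::-1],None,fx=2.8,fy=2.8,interpolation=cv2.INTER_CUBIC)))
E
```

```text
shift cm [ 0.3  -0.37 -5.66] turn deg [ 0.01  0.01 -0.04] rows 2 now [0.697  0.147  0.2053] q [ 0.24  0.08 -0.2   0.82 -0.07  1.71]
shift cm [ 0.3  -0.37  0.34] turn deg [ 0.01  0.01 -0.04] rows 1 now [0.697  0.147  0.2053] q [ 0.24  0.08 -0.2   0.82 -0.07  1.71]
[0.69699612 0.14702948 0.20526297] 0.41835218865211143 [ 0.36279228 -0.17496768 -0.57882209] [ 0.001  0.004 -0.003 -0.    -0.     0.001]
```

View pics/w15z.png

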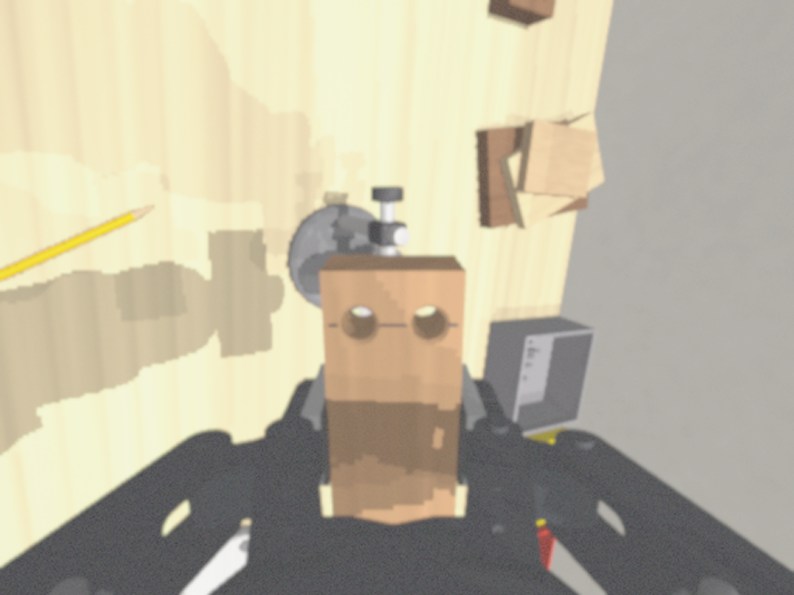

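View pics/s15z.png

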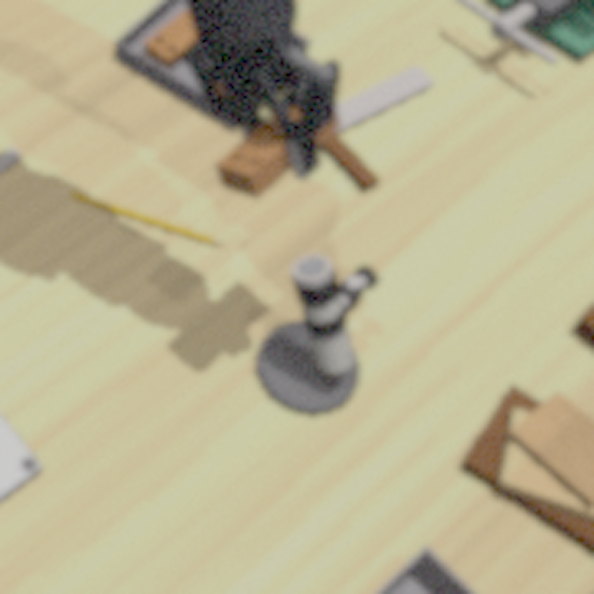

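View pics/t15z.png

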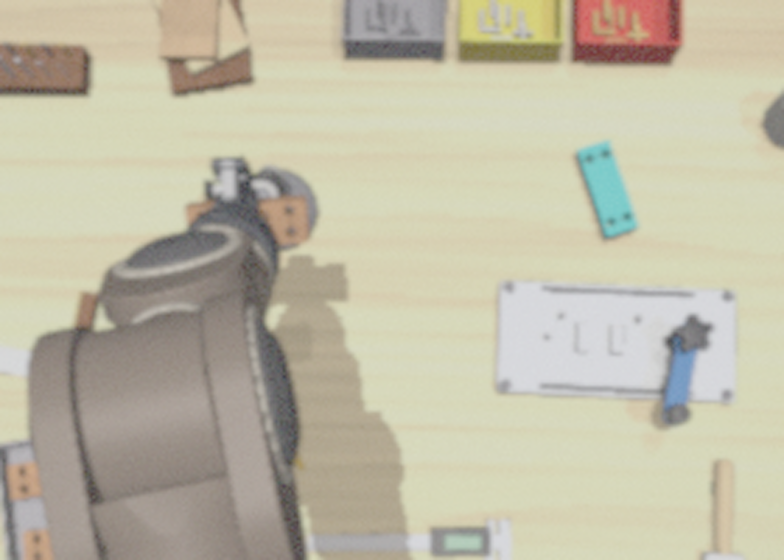

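```bash
python3 - <<'E'
from h import *
s=load('s15');w=load('w15');t=load('t15');o=monitor.get_obs();Rm=R.from_rotvec(o['ee_rot']).as_matrix()
for z in(-.0406,-.0626):
  for x in(-.05,.05):
    for y in(-.018,.018):
      p=o['position']+Rm@[x,y,z]; print(z,x,y,((proj(s,p)-[240,140]+.5)*3.3).round(),((proj(w,p)+.5)*1.55).round(),((proj(t,p)-[120,60]+.5)*2.8).round())
from camfit import focus,l
for q in (focus,l): print(((proj(s,q)-[240,140]+.5)*3.3).round(),((proj(t,q)-[120,60]+.5)*2.8).round())
E
```

```text
-0.0406 -0.05 -0.018 [221. 185.] [343. 531.] [308. 236.]
-0.0406 -0.05 0.018 [257. 197.] [443. 531.] [305. 194.]
-0.0406 0.05 -0.018 [304. 114.] [332. 256.] [192. 243.]
-0.0406 0.05 0.018 [341. 123.] [453. 256.] [187. 201.]
-0.0626 -0.05 -0.018 [214. 161.] [335. 585.] [307. 242.]
-0.0626 -0.05 0.018 [250. 172.] [450. 585.] [303. 199.]
-0.0626 0.05 -0.018 [298.  91.] [320. 272.] [188. 249.]
-0.0626 0.05 0.018 [335.  99.] [465. 272.] [182. 206.]
[281. 154.] [245. 222.]
[312. 264.] [258. 197.]
```

Emit:
jog_arm([
  [0.1,-0.1,0.1,0,0,0,0.2],
  [0.2,-0.3,0.3,0,0,0,0.2],
  [0.3,-0.4,0.3,0,0,0,0.2],
  [0.3,-0.4,0.3,0,0,0,0.2],
  [0.3,-0.4,0.3,0,0,0,0.2],
])

```text
time: 15.45
position: [0.6944, 0.1498, 0.2001]
ee_rot: [1.879, 2.046, 0.495]
wrist_force: [0.2, 0.5, -1.1]
opening: 0.415
```

Emit:
jog_arm([
  [0,0,0,0,0,0,0.2],
  [0,0,0,0,0,0,0.2],
  [0,0,0,0,0,0,0.2],
  [0,0,0,0,0,0,0.2],
  [0,0,0,0,0,0,0.2],
])

```text
time: 15.95
position: [0.6945, 0.1497, 0.2001]
ee_rot: [1.879, 2.046, 0.496]
wrist_force: [0.3, 0.1, -1.3]
opening: 0.413
```

```bash
python3 tgt.py | tail -1; python3 -c "
from h import *
o=monitor.get_obs();print(o['joint_velocities'].round(3),o['wrist_force'],o['opening'])"
```

```text
shift cm [ 0.02  0.07 -0.02] turn deg [-0.04  0.02 -0.05] rows 1 now [0.6945 0.1497 0.2001] q [ 0.25  0.08 -0.21  0.81 -0.07  1.71]
[ 0.002  0.001 -0.001  0.001  0.    -0.001] [ 0.32228085  0.09571895 -1.32628195] 0.4130119148006676
```

```bash
python3 -c "
from h import *
print(arm.close_job()); o=monitor.get_obs(); print(o['time'],o['position'],o['opening'])"
```

```text
the job is handed in; nothing more can be done
None
the job is handed in; nothing more can be done
```

The strap is swung off the block's place, and the block is lifted out and held still in front of the inspection camera. I handed the job in at about 16 s. No verdict was reported, so this rests on my last checks:

- **Strap:** it lies almost square to the block's place in the last pictures, about 1.4 rad, so well past 0.82.
- **Camera position:** I fitted the stand's pose from four views to within 1 pixel. That put the focus point at about (0.677, 0.148, 0.237), with the barrel leaning about 27°.
- **Block placing:** at hand-in the tool was within 1 mm and 0.1° of the pose worked out for that point. The block's predicted corners matched the scene and top pictures taken just before the last 6 mm trim, to about 2 pixels.
- **Grip:** the gripper opening was steady at 0.41, about 35 mm on the 36 mm block. The joints were still and the wrist force was only about 1 N, so nothing is touching. The wrist view showed no slip.

**Mismatch with the text:** the fingertips are not 11 mm ahead of the TCP. From the wrist and scene pictures they sit about 34 mm behind it at half opening. Because of this, my first pass at the strap knob went over the top without touching anything. I used the measured value after that, which meant gripping the block with the TCP about 14 mm below bench level.

**Not fully checked:** while the fingers closed on the block, the wrist force rose to about 14 N and was gone once it was lifted. The bench items I could see in the last pictures had not visibly moved, but I did not measure the finished blocks, calliper, brush, pencil and square one by one.

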